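# Charge and lock the frame polisher

## Robot

A 7-joint arm with a two-finger parallel gripper is mounted at the origin on the work surface. World frame = base frame: x ahead of the robot, y to its left, z up, the work surface at z = 0. Lengths are in m, angles in rad, forces in N, time in s.
With the tool pointing down it reaches from about 0.4 to 0.85 m from the base axis. Payload 10.4 kg.
Tool frame: the origin (TCP) lies on the centre line of the jaws, within the pads' length; the fingertips stand 17 mm ahead of it and the grasp point (between the pads) lies 2 mm behind it (manip.tcp_to_tips is the distance from the TCP to the fingertips, in m); z points along the fingers, x is the direction in which the jaws open and shut, and the axes are right-handed (so a half turn about z gives the same grasp; the last joint's range is limited). The gripper opens to 85 mm and grips with 20 to 120 N. Pads are 22 mm wide; open, the fingers measure 114 mm over their backs; the gripper's body (76 mm by 85 mm) begins 54 mm behind the grasp point. The pads swing forward as they close: fully open they stand 13 mm farther back than shut.
Start: joints at [1.148, 0.332, -0.065, 1.46, 0.022, 1.35, -0.088], TCP at [0.243, -0.576, 0.248] pointing down, gripper open.
Joint ranges: [-2.6, 2.6], [-0.5, 2.12], [-1.47, 1.34], [0.16, 2.42], [-1.27, 4.41], [0.06, 2.06], [-2.6, 2.6]. Speed limits (rad/s): [2.22, 2.22, 2.79, 2.79, 3.14, 3.14, 3.14].

## Interface

Orientations are given as a unit quaternion [x, y, z, w].
In Python, from workcell import manip gives the robot as it stands.
- The arm moves only by the shell command python3 -m pendant 'ROWS' [FORCE]. ROWS is JSON, a list of rows, each a list of 3 entries, a list of its own where there are three numbers: the shift along the world's x, y, z in cm, then the turn, a rotation vector about the world's x, y, z in degrees, then the closure in counts, from 0 (fully open) to 255 (shut). A call has 1 to 12 rows; each row shifts and turns the pose as measured when the row begins; what a row does not reach is not made up. A row lasts 1/8 s, in which the tool goes at most 62.5 mm and 10.7 degrees, less where a joint would pass 70% of its speed; a pose out of reach is approached as far as the arm can. A call is refused whole if a number of a shift passes 6.25 or a number of a turn 10.7, either way. A call with a gripper value outside its range is refused whole. The fingers move at their own pace and stop on an object; FORCE is the grip in N (left out, the last holds). Time passes only in rows, so rows that do not move let the fingers close. It gives the time, the measured TCP pose, the force and the opening at its end, in the units of the state.
- manip.get_obs(): the state, without advancing time (a new reading comes with each control period).
- manip.camera(name): name is "scene" or "top"; returns a dict with "pixels" (480x640x3 uint8, red, green, blue), "range_z" (480x640 float32, m along the optical axis (not along the pixel's ray), 0 where there is no reading), "K" (3x3 intrinsics, pixels), "dist" ([k1, k2, p1, p2, k3] as OpenCV has them; the pictures are not rectified), "origin" and "rotation" of the camera in the world. Camera axes: x right, y down, z forward; pixel columns grow to the right and rows downward; lengths in m; the calibration is good to about 2 mm. A picture is of the moment at which its call begins.
- manip.hand_in(): hands the job in, once; it reports no verdict.
The state is a dict: "clock": time; "joint_pos": joint angles; "joint_velocities": joint speeds; "tau": joint torques, N m; "position": TCP position; "ee_rot": TCP orientation; "ft_force": force on the tool from outside, world axes, zero at the start; "torque": the same for the moment, N m; "grip_width": opening from 0.0 (shut) to 1.0 (fully open).
Only numpy, scipy, OpenCV 4.12 (cv2) and the standard library are available. Lean on these libraries where they do the work, as an engineer would, in place of code of your own. Each camera call takes 0.05 s, during which the arm holds its last target.

## Task

Get the small frame polisher ready: take the spectacle case off the media bin and lay it on the green mat, then use the scoop to carry all the polishing balls from the bin into the polisher's bowl, without the fingers touching the balls. Once all the balls are in, lock the bowl by turning the cam until its high point presses squarely on the sprung follower. Finish with the scoop standing upright on the blue mat, and do not disturb the other things on the table.

Things in the scene. Friction and masses are not known exactly. Their poses are not given: they have to be found in the camera images.
- case_center (a point): closed spectacle case, dark brown, rounded box 52 (its x) x 160 (its y) x 36 (z) mm, about 150 g, lying across the walls of the bin at first; this point is its centre, 18 mm above its underside
- green_mat: green mat fixed to the table, 130 (its x) x 190 (its y) mm, 3 mm thick, for the case; origin at the centre of its underside
- blue_mat: blue mat fixed to the table, 130 (its x) x 190 (its y) mm, 3 mm thick, where the scoop stands; origin at the centre of its underside
- scoop_mid (a point): orange flat scoop with upright black handle, 180 g, heavy floor; this point: centre of the underside of its pan. The pan opens along its -x: floor 2 mm thick, 46 mm long (x), 73 mm wide outside (69 inside); the lip (front edge) lies 23 mm along -x of this point. Side walls (set back 7 mm from the lip) reach 38 mm, the back wall (+x) 42 mm above the underside
- scoop_grip (a point): middle of the scoop's grip: an upright bar on the pan's back wall, 26 mm (scoop x) by 14 mm (scoop y), from 40 to 125 mm above the underside of the pan; this point is 14 mm along +x and 100 mm above scoop_mid. Same axes as scoop_mid
- bin_foot (a point): media bin, fixed, white and grey, open on top, 78 mm wide inside (y), walls 5 mm thick, top 48 mm above the table. Flat floor 5 mm above the table, where the balls lie; this point: on the floor, mid-width, at the foot of the ramp that rises at 50 degrees towards -x to the rim. The floor runs 120 mm along +x from here to the foot of a second ramp that rises at 30 degrees towards +x to the rim
- bowl_floor (a point): centre of the inner floor of the polisher's round white bowl, 35 mm above the table. Bowl fixed on a grey deck (310 x 180 mm, top 30 mm above the table); rim 85 mm above the table, 136 mm across outside, 128 inside. Axes: the machine's; the cam stands 150 mm along -x
- cam_axis (a point): on the cam's upright axis, at the middle of its black grip bar, 78 mm above the table. The bar (50 x 12 mm, from 52 to 92 mm above the table) turns with the brass eccentric disc below it (44 mm across, 8 mm off centre, 36 to 48 mm above the table). Axes: the machine's (do not turn with the cam); follower and bowl lie along +x
- cam (a joint): cam angle, rad, growing counter-clockwise from above: 0 = high point (under the yellow end of the bar, red dot) points along the machine's -x, away from the follower; 3.14 = high point on the follower. The bar lies along the high point's direction. Stays where left; stop at 0; turning takes under 0.25 N m
- follower (a joint): travel of the sprung steel follower with its black shoe between cam and bowl, m: 0 = free, out; the cam's high point presses it in by about 0.009, towards the bowl
- ball0_center (a point): centre of a hard ceramic polishing ball, 20 mm across, 11 g, terracotta; it hardly rolls unless tilted over about 12 degrees; may be absent
- ball1_center (a point): centre of a hard ceramic polishing ball, 20 mm across, 11 g, blue; it hardly rolls unless tilted over about 12 degrees; may be absent
- ball2_center (a point): centre of a hard ceramic polishing ball, 20 mm across, 11 g, terracotta; it hardly rolls unless tilted over about 12 degrees; may be absent
- ball3_center (a point): centre of a hard ceramic polishing ball, 20 mm across, 11 g, blue; it hardly rolls unless tilted over about 12 degrees; may be absent
- ball4_center (a point): centre of a hard ceramic polishing ball, 20 mm across, 11 g, terracotta; it hardly rolls unless tilted over about 12 degrees; may be absent
- ball5_center (a point): centre of a hard ceramic polishing ball, 20 mm across, 11 g, blue; it hardly rolls unless tilted over about 12 degrees; may be absent
- ball6_center (a point): centre of a hard ceramic polishing ball, 20 mm across, 11 g, terracotta; it hardly rolls unless tilted over about 12 degrees; may be absent
- ball7_center (a point): centre of a hard ceramic polishing ball, 20 mm across, 11 g, blue; it hardly rolls unless tilted over about 12 degrees; may be absent
- screwdriver: bystander: small screwdriver lying beyond the mats, 160 mm long; origin under its middle
- lens_blank: bystander: greenish lens blank, a disc 68 mm across and 13 mm high; origin at the centre of its underside
- cleaner: bystander: clear bottle with a blue cap, 44 mm across, 120 mm high; origin at the centre of its underside
- screw_jar: bystander: clear jar with a white lid, 52 mm across, 55 mm high; origin at the centre of its underside

How it is judged:
On the way, in this order (a step that is already met when the one before it is completed fails the run):
1. the spectacle case lies on the green mat (horizontal distance between case_center and green_mat below 0.05 m and height (world z) of case_center below 0.04 m), for 0.2 s.
2. all the balls are in the polisher's bowl (horizontal distance between each of ball0_center, ball1_center, ball2_center, ball3_center, ball4_center, ball5_center, ball6_center, ball7_center and bowl_floor below 0.064 m and z of each of ball0_center, ball1_center, ball2_center, ball3_center, ball4_center, ball5_center, ball6_center, ball7_center in the frame of bowl_floor below 0.05 m), for 0.3 s.
3. the cam's high point presses on the follower (value of joint follower above 0.0075 m and value of joint cam between 2.84 and 3.44 rad), for 0.2 s.
At the end, for the whole second after the job is handed in: All balls rest in the bowl; cam within 0.3 rad of its high point, follower pressed in over 7.5 mm; case flat on the green mat, centres within 50 mm; scoop upright on the blue mat, its pan's centre within 55 (x) and 75 mm (y) of the mat's; all at rest (all of step 1 and all of step 2 and all of step 3 and x of scoop_mid in the frame of blue_mat between -0.055 and 0.055 m and y of scoop_mid in the frame of blue_mat between -0.075 and 0.075 m and height (world z) of scoop_mid below 0.012 m and angle between scoop_mid's own z axis and vertical below 0.15 rad and linear speed of each of scoop, case below 0.02 m/s); the robot touches nothing.
It fails at once if the fingers touch a ball (contact force between the fingers and ball0 above 0.5 N or contact force between the fingers and ball1 above 0.5 N or contact force between the fingers and ball2 above 0.5 N or contact force between the fingers and ball3 above 0.5 N or contact force between the fingers and ball4 above 0.5 N or contact force between the fingers and ball5 above 0.5 N or contact force between the fingers and ball6 above 0.5 N or contact force between the fingers and ball7 above 0.5 N).
It fails at once if a bystander (screwdriver, lens blank, bottle, jar) is moved more than 30 mm (distance of any of screwdriver, lens_blank, cleaner, screw_jar from where it was at the start of the episode above 0.03 m).
Of ball0, ball1, ball2, ball3, ball4, ball5, ball6, ball7 only 6 to 8 are there at a start; the rules pass over those that are not, and their reading is None.
At some moment in a run one of scoop, case may be knocked a few centimetres aside while the robot is not near it.
It also fails if it takes over 210 s, if anything falls off the work surface, if the arm or the gripper's body presses on something with over 40 N, if the wrist force passes 120 N, or if a joint passes its speed limit or range.

## Working session

There is one attempt and no reset: what is moved stays moved. The work goes in short steps, Python scripts to look and compute and a shell command to move; the robot and the scene stay as the last step left them, time stands still between calls to the robot, and variables do not carry over. Pictures are saved under pics/ and viewed, and the job is handed in when it is done.

```bash
ls; mkdir -p pics; python3 - <<'E'
from workcell import manip
import cv2,numpy as np
print(manip.get_obs(), manip.tcp_to_tips)
for n in("scene","top"):
    c=manip.camera(n); cv2.imwrite(f"pics/{n}0.png",c["pixels"][:,:,::-1]); print(n,c["K"],c["dist"],c["origin"],c["rotation"])
E
```

```text
pics
{'clock': 0.0, 'joint_pos': array([ 1.14839016,  0.33288444, -0.06470081,  1.46093264,  0.02159526,
        1.34987278, -0.0884836 ]), 'joint_velocities': array([-0.00104775, -0.00032136,  0.00127846, -0.00063855, -0.00200705,
       -0.00070509, -0.000591  ]), 'tau': array([-7.04666054e-04, -6.25446868e+01,  4.90419287e-02, -3.91592360e+01,
        1.64041336e-02,  1.01181498e-02, -6.73814566e-05]), 'position': array([ 0.24314148, -0.57539812,  0.2475122 ]), 'ee_rot': array([ 8.33448600e-01, -5.52596543e-01, -5.99881972e-04, -3.62619850e-04]), 'ft_force': array([-0.09433198,  0.11403758, -0.30283863]), 'torque': array([-0.01897783, -0.01919043, -0.01205153]), 'grip_width': 1.0036111793095903} 0.017
scene [[607.87090787   0.         323.55441247]
 [  0.         607.87090787 236.53231829]
 [  0.           0.           1.        ]] [-0.19579003  0.          0.          0.          0.        ] [ 1.09029588 -0.89270937  1.00490301] [ 0.88218723  0.25724554 -0.10725649 -0.37956089]
top [[536.98788344   0.         322.57233284]
 [  0.         536.98788344 233.98329799]
 [  0.           0.           1.        ]] [-0.00976023  0.          0.          0.          0.        ] [ 0.52421175 -0.0884122   1.14256514] [-0.69823249  0.71492635 -0.02758323  0.02430771]
```

View pics/scene0.png

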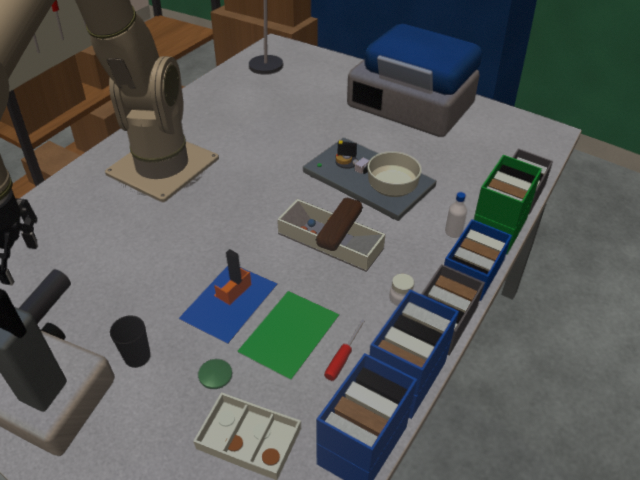

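View pics/top0.png

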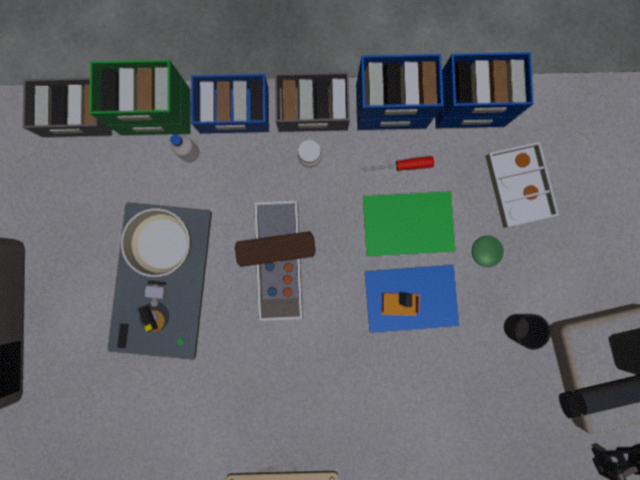

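```bash
cat > h.py <<'E'
from workcell import manip
import cv2,numpy as np
from scipy.spatial.transform import Rotation as R
def grab(name,fn=None):
    c=manip.camera(name)
    if fn: cv2.imwrite(f"pics/{fn}.png",c["pixels"][:,:,::-1])
    h,w=c["range_z"].shape
    u,v=np.meshgrid(np.arange(w),np.arange(h))
    p=cv2.undistortPoints(np.stack([u,v],-1).reshape(-1,1,2).astype(float),c["K"],c["dist"]).reshape(h,w,2)
    z=c["range_z"]
    P=np.dstack([p[...,0]*z,p[...,1]*z,z])
    Rm=R.from_quat(c["rotation"]).as_matrix()
    c["W"]=P@Rm.T+c["origin"]; c["W"][z==0]=np.nan
    c["rays"]=np.dstack([p,np.ones((h,w))])@Rm.T
    c["hsv"]=cv2.cvtColor(c["pixels"],cv2.COLOR_RGB2HSV)
    return c
def atz(c,u,v,z):
    "world point where pixel's ray meets height z"
    p=cv2.undistortPoints(np.array([[[u,v]]],float),c["K"],c["dist"])[0,0]
    d=R.from_quat(c["rotation"]).as_matrix()@np.array([p[0],p[1],1.])
    o=np.array(c["origin"]); return o+d*(z-o[2])/d[2]
def proj(c,X):
    Rm=R.from_quat(c["rotation"]).as_matrix()
    rv=cv2.Rodrigues(Rm.T)[0]; t=-Rm.T@np.array(c["origin"])
    return cv2.projectPoints(np.array(X,float).reshape(-1,1,3),rv,t,c["K"],np.array(c["dist"]))[0].reshape(-1,2)
def rect(P):
    r=cv2.minAreaRect((P[:,:2]*1000).astype(np.float32)); return r
def crop(c,fn,u0,v0,u1,v1,s):
    im=c["pixels"][v0:v1,u0:u1,::-1]; cv2.imwrite(f"pics/{fn}.png",cv2.resize(im,None,fx=s,fy=s,interpolation=cv2.INTER_CUBIC))
def st():
    o=manip.get_obs(); Rm=R.from_quat(o["ee_rot"]).as_matrix()
    print("t",round(o["clock"],2),"pos",o["position"].round(4),"z",Rm[:,2].round(3),"x",Rm[:,0].round(3),"F",o["ft_force"].round(1),"T",o["torque"].round(2),"g",round(o["grip_width"],3)); print(" q",o["joint_pos"].round(2)); return o
E
python3 - <<'E'
from h import *
c=grab("top"); W=c["W"];H=c["hsv"];px=c["pixels"].astype(int)
u,v=np.meshgrid(np.arange(640),np.arange(480))
def box(a,b,cc,d): return (u>=a)&(u<=cc)&(v>=b)&(v<=d)
def rep(n,m):
    m=m&np.isfinite(W[...,2]); P=W[m]; print(n,m.sum(),"z med",np.nanmedian(P[:,2]).round(4),"mean",P.mean(0).round(4),"rect mm",[np.round(a,1) for a in rect(P)])
hue=H[...,0];sat=H[...,1];val=H[...,2]
rep("green",box(355,185,460,260)&(abs(hue-60)<15)&(sat>120))
rep("blue",box(355,260,465,335)&(abs(hue-110)<15)&(sat>120))
rep("orange",box(370,280,430,325)&(hue<20)&(sat>150)&(val>100))
rep("caseblob",box(230,225,320,272)&(W[...,2]>0.06))
rep("bin wall",box(245,195,310,325)&(W[...,2]>0.04)&(W[...,2]<0.055))
rep("bowl rim",box(110,195,200,285)&(W[...,2]>0.078)&(W[...,2]<.095))
rep("deck",box(100,195,220,365)&(W[...,2]>0.024)&(W[...,2]<.033))
rep("camtop",box(130,298,170,335)&(W[...,2]>0.082)&(W[...,2]<.1))
rep("yellow",box(130,298,170,335)&(abs(hue-27)<7)&(sat>150)&(val>130))
rep("handle",box(390,285,430,315)&(W[...,2]>0.09))
crop(c,"cropA",100,190,320,370,3.6); crop(c,"cropB",350,180,570,345,3.6)
st()
E
```

```text
green 5190 z med 0.0028 mean [ 0.6265 -0.2786  0.0028] rect mm [array([ 627., -279.]), array([127.6, 188.5]), np.float64(1.8)]
blue 267 z med 0.0026 mean [ 0.4582 -0.2635  0.0058] rect mm [array([ 467.7, -279.2]), array([128.8, 189.7]), np.float64(2.8)]
orange 484 z med 0.0049 mean [ 0.4546 -0.2487  0.0068] rect mm [array([ 457.4, -250.5]), array([72.1, 42.2]), np.float64(86.6)]
caseblob 2072 z med 0.0828 mean [0.5764 0.0009 0.0819] rect mm [array([576.7,   1.9]), array([ 53.7, 159.9]), np.float64(6.8)]
bin wall 1093 z med 0.0468 mean [ 0.5663 -0.0008  0.0463] rect mm [array([555. ,  -1.5]), array([241.7,  88.4]), np.float64(1.3)]
bowl rim 556 z med 0.084 mean [0.5946 0.2434 0.0838] rect mm [array([594. , 237.2]), array([132.3, 134.9]), np.float64(4.0)]
deck 7903 z med 0.0298 mean [0.4922 0.2408 0.0297] rect mm [array([520. , 246.6]), array([182.4, 310.5]), np.float64(83.3)]
camtop 202 z med 0.0915 mean [0.4454 0.2541 0.0909] rect mm [array([445.3, 255.6]), array([49.4, 14. ]), np.float64(22.3)]
yellow 21 z med 0.0929 mean [0.4284 0.2486 0.0931] rect mm [array([428.2, 248.7]), array([ 6.7, 10.8]), np.float64(17.0)]
handle 140 z med 0.1264 mean [ 0.4721 -0.25    0.1212] rect mm [array([ 471.7, -251.2]), array([13.1, 25.8]), np.float64(88.2)]
t 0.15 pos [ 0.2432 -0.5755  0.2477] z [-0.     0.001 -1.   ] x [ 0.389 -0.921 -0.001] F [-0.4  1.2 -0. ] T [-0.11  0.01  0.04] g 1.003
 q [ 1.15  0.33 -0.06  1.46  0.02  1.35 -0.09]
```

View pics/cropA.png

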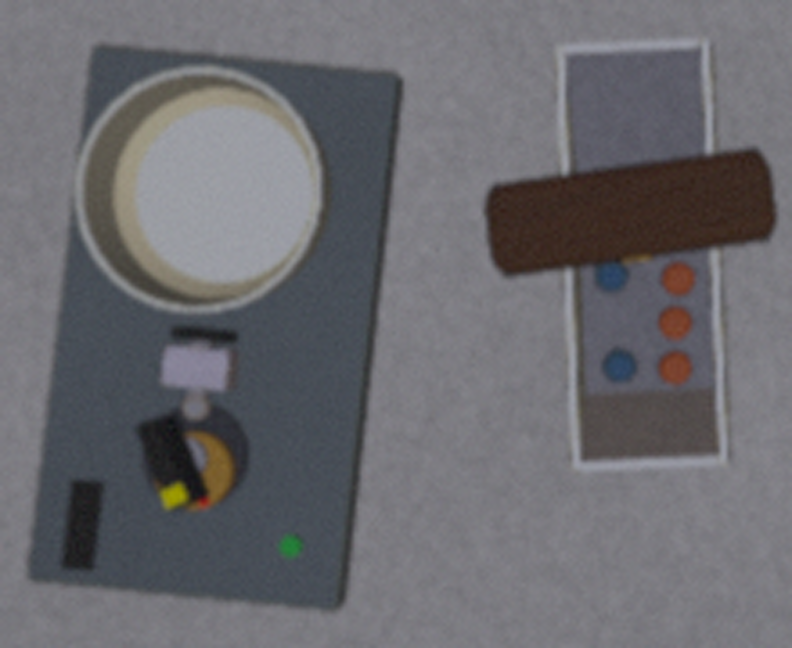

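View pics/cropB.png

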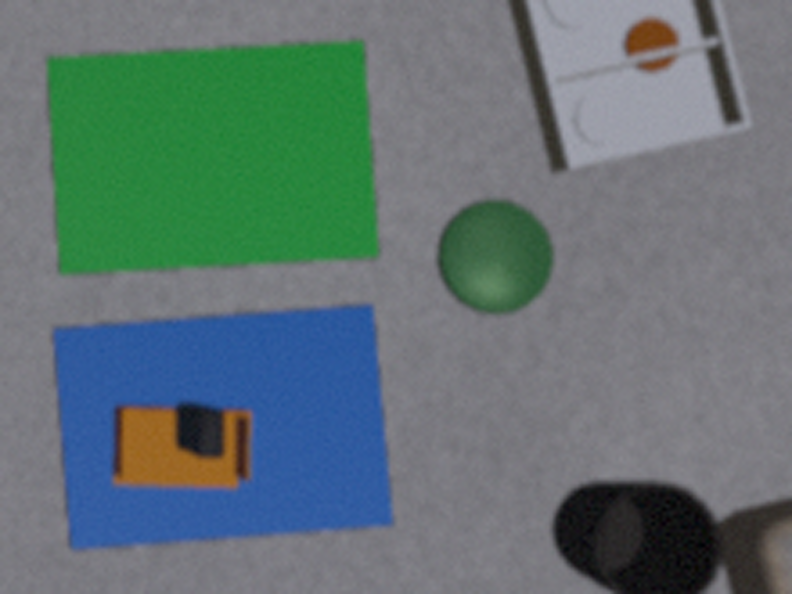

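```bash
python3 - <<'E'
from h import *
c=grab("top"); W=c["W"]
for n,b in dict(cup=(505,310,550,350),dev=(550,300,640,435),cyl=(555,375,640,425),jar=(295,138,325,168),bottle=(165,130,195,160),cabin=(360,50,440,130)).items():
    P=W[b[1]:b[3],b[0]:b[2]].reshape(-1,3); Q=P[P[:,2]>.03]; print(n,"zmax",np.nanpercentile(Q[:,2],99).round(3),"min",np.nanmin(Q,0).round(3),"max",np.nanmax(Q,0).round(3))
s=grab("scene"); crop(s,"sc1",0,0,400,480,1.25)
# balls
H=c["hsv"];hue=H[...,0];sat=H[...,1]
m=((sat>90)&((hue<12)|(abs(hue-105)<12))); m[:195]=0;m[325:]=0;m[:,:250]=0;m[:,310:]=0
m&=W[...,2]<.04
n,l,stt,cen=cv2.connectedComponentsWithStats(m.astype(np.uint8))
for i in range(1,n):
    if stt[i,4]>8:
        print(cen[i].round(1),stt[i,4],atz(c,*cen[i],.015).round(4),np.nanmax(W[l==i][:,2]).round(3))
E
```

```text
cup zmax 0.092 min [ 0.368 -0.533  0.03 ] max [ 0.437 -0.464  0.094]
dev zmax 0.222 min [ 0.199 -0.737  0.03 ] max [ 0.446 -0.526  0.225]
cyl zmax 0.223 min [ 0.209 -0.707  0.03 ] max [ 0.336 -0.526  0.225]
jar zmax 0.06 min [ 0.755 -0.093  0.03 ] max [ 0.799 -0.048  0.062]
bottle zmax 0.123 min [0.767 0.165 0.03 ] max [0.832 0.232 0.124]
cabin zmax 0.164 min [ 0.827 -0.346  0.03 ] max [ 0.932 -0.173  0.168]
[269.5 266.1] 43 [0.5422 0.0181 0.015 ] 0.03
[288. 267.] 60 [ 0.5393 -0.0205  0.015 ] 0.028
[287.1 279.4] 60 [ 0.5135 -0.0182  0.015 ] 0.026
[271.8 291.5] 42 [0.4891 0.0143 0.015 ] 0.027
[287.2 291.8] 61 [ 0.4878 -0.0178  0.015 ] 0.028
```

View pics/sc1.png

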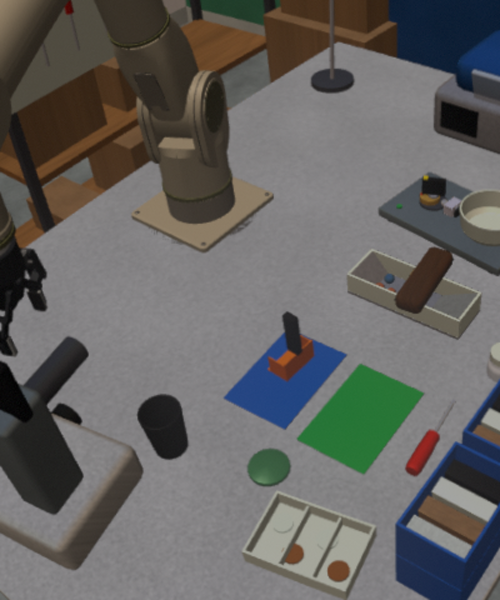

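```bash
python3 -m pendant '[[[0,2,5],[0,0,0],0],[[0,3,4],[0,0,0],0],[[2,4,0],[0,0,8],0],[[2,4,0],[0,0,8],0],[[3,4,0],[0,0,8],0],[[3,4,0],[0,0,8],0],[[3,4,0],[0,0,8],0],[[3,4,0],[0,0,8],0],[[3,4,0],[0,0,8],0],[[3,4,0],[0,0,8],0],[[3,4,0],[0,0,8],0],[[3,4,0],[0,0,2],0]]'; python3 -c "
from h import *;st()"
```

```text
clock: 1.75
position: [0.5262, -0.1129, 0.3402]
ee_rot: [0.997, 0.077, 0.0, 0.002]
ft_force: [0.6, -1.0, 0.3]
grip_width: 1.002
t 1.75 pos [ 0.5262 -0.1129  0.3402] z [ 0.001 -0.005 -1.   ] x [0.988 0.154 0.   ] F [ 0.6 -1.   0.3] T [-0.05  0.01 -0.02] g 1.002
 q [ 0.63  0.15 -0.57  1.52  0.08  1.5   0.22]
```

```bash
python3 -m pendant '[[[2.5,4,-3],[0,0,-2],0],[[2.5,4,-5],[0,0,0],0],[[0,3.5,-5],[0,0,0],0],[[0,0,-4],[0,0,0],0],[[0,0,0],[0,0,0],0]]'; python3 - <<'E'
from h import *
st()
c=grab("top","t2"); W=c["W"]; u,v=np.meshgrid(np.arange(640),np.arange(480))
s=grab("scene"); crop(s,"s2",250,170,450,320,4)
E
```

```text
clock: 2.38
position: [0.5756, 0.0064, 0.1707]
ee_rot: [0.998, 0.062, 0.001, 0.001]
ft_force: [-0.4, -0.4, 1.9]
grip_width: 1.0
t 2.38 pos [0.5756 0.0064 0.1707] z [ 0.003 -0.003 -1.   ] x [0.992 0.125 0.002] F [-0.4 -0.4  1.9] T [-0.02 -0.03  0.07] g 1.0
 q [ 0.43  0.34 -0.63  1.67  0.22  1.19 -0.13]
```

View pics/s2.png

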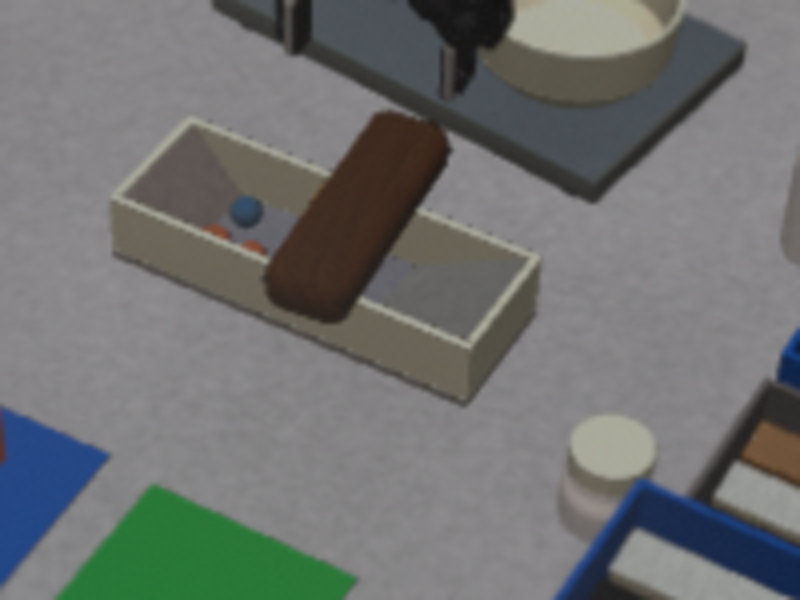

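```bash
python3 -m pendant '[[[0.1,-0.4,-4],[0,0,0],0],[[0,0,-3],[0,0,0],0],[[0,0,-2],[0,0,0],0],[[0,0,-1],[0,0,0],0],[[0,0,0],[0,0,0],60],[[0,0,0],[0,0,0],120],[[0,0,0],[0,0,0],180],[[0,0,0],[0,0,0],255],[[0,0,0],[0,0,0],255]]' 40; python3 -c "
from h import *;st()"
```

```text
clock: 3.6
position: [0.5866, -0.0002, 0.0848]
ee_rot: [0.998, 0.059, 0.014, 0.003]
ft_force: [0.3, -0.2, -0.7]
grip_width: 0.593
t 3.6 pos [ 5.866e-01 -2.000e-04  8.480e-02] z [ 0.028 -0.005 -1.   ] x [0.993 0.119 0.027] F [ 0.3 -0.2 -0.7] T [0.07 0.05 0.01] g 0.593
 q [ 0.4   0.44 -0.59  1.74  0.3   1.02 -0.18]
```

```bash
python3 - <<'E'
from h import *
st()
s=grab("scene"); crop(s,"s3",200,50,450,290,3)
E
```

```text
t 3.6 pos [ 5.866e-01 -2.000e-04  8.480e-02] z [ 0.028 -0.005 -1.   ] x [0.993 0.119 0.027] F [ 0.3 -0.2 -0.7] T [0.07 0.05 0.01] g 0.593
 q [ 0.4   0.44 -0.59  1.74  0.3   1.02 -0.18]
```

View pics/s3.png

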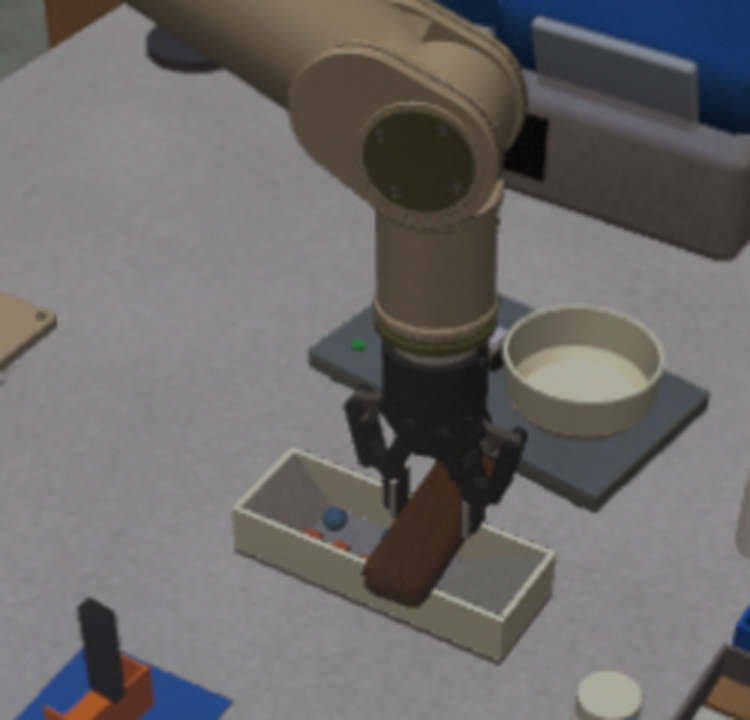

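```bash
python3 -m pendant '[[[0,0,0],[0,0,0],0],[[0,0,0],[0,0,0],0],[[0,0,0],[0,0,0],0]]'; python3 -c "
from h import *;st()
c=grab('top'); crop(c,'t4',220,180,340,340,4)
"; python3 -m pendant '[[[-1,0,-1],[0,-1.5,0],0],[[0,0,-0.5],[0,0,0],0]]'; 
```

```text
clock: 4.03
position: [0.5869, -0.0002, 0.0851]
ee_rot: [0.998, 0.059, 0.014, 0.003]
ft_force: [-0.6, 0.5, 0.2]
grip_width: 0.998
t 4.03 pos [ 5.869e-01 -2.000e-04  8.510e-02] z [ 0.028 -0.005 -1.   ] x [0.993 0.119 0.027] F [-0.6  0.5  0.2] T [0.   0.06 0.  ] g 0.998
 q [ 0.4   0.44 -0.59  1.74  0.3   1.02 -0.18]
clock: 4.32
position: [0.5772, -0.0001, 0.0702]
ee_rot: [0.998, 0.059, 0.028, 0.004]
ft_force: [0.1, -0.7, 0.4]
grip_width: 1.001
```

View pics/t4.png

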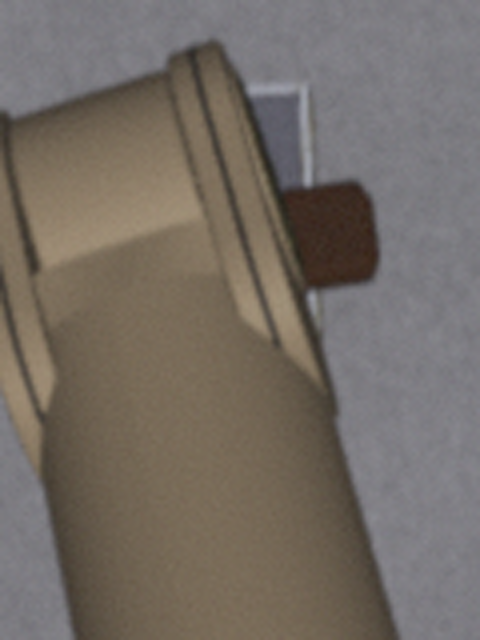

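```bash
python3 -m pendant '[[[0,0,0],[0,3.2,0],0],[[0.5,0,0],[0,0,0],0]]'; python3 -c "
from h import *;st()
c=grab('scene'); crop(c,'s5',250,150,450,300,4)
"
```

```text
clock: 4.58
position: [0.5828, -0.0003, 0.0703]
ee_rot: [0.998, 0.059, -0.001, 0.003]
ft_force: [0.4, -0.0, -0.1]
grip_width: 0.998
t 4.58 pos [ 5.828e-01 -3.000e-04  7.030e-02] z [-0.001 -0.005 -1.   ] x [ 0.993  0.119 -0.002] F [ 0.4 -0.  -0.1] T [-0.02 -0.01  0.02] g 0.998
 q [ 0.39  0.47 -0.59  1.74  0.3   1.03 -0.18]
```

View pics/s5.png

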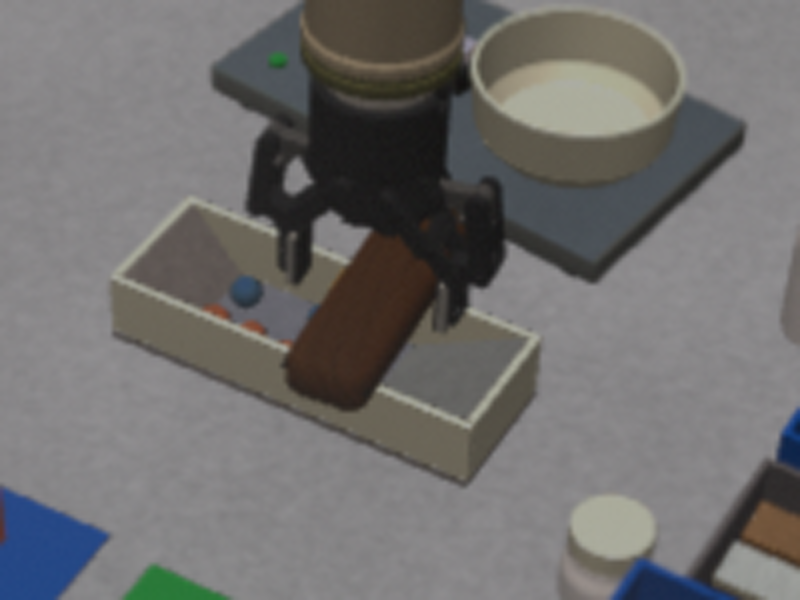

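```bash
python3 -m pendant '[[[0.6,0,0],[0,0,0],0],[[0,0,0],[0,0,0],60],[[0,0,0],[0,0,0],90],[[0,0,0],[0,0,0],100],[[0,0,0],[0,0,0],110]]' 40; python3 -c "
from h import *;st()"
```

```text
clock: 5.25
position: [0.5898, -0.0002, 0.0705]
ee_rot: [0.998, 0.059, 0.001, 0.003]
ft_force: [0.3, -0.3, 0.4]
grip_width: 0.604
t 5.25 pos [ 5.898e-01 -2.000e-04  7.050e-02] z [ 0.001 -0.005 -1.   ] x [0.993 0.119 0.001] F [ 0.3 -0.3  0.4] T [ 0.04 -0.05 -0.06] g 0.604
 q [ 0.39  0.48 -0.58  1.72  0.31  1.03 -0.18]
```

```bash
python3 -m pendant '[[[0,0,0],[0,0,0],150],[[0,0,0],[0,0,0],200],[[0,0,0],[0,0,0],200],[[0,0,1.5],[0,0,0],200],[[0,0,3],[0,0,0],200],[[0,0,4],[0,0,0],200],[[0,0,4],[0,0,0],200],[[0,0,0],[0,0,0],200]]' 40; python3 -c "
from h import *;st()
c=grab('scene'); crop(c,'s6',230,100,430,300,3)"
```

```text
clock: 6.25
position: [0.5887, 0.0002, 0.2022]
ee_rot: [0.998, 0.06, 0.0, 0.003]
ft_force: [-0.0, -0.4, -2.1]
grip_width: 0.599
t 6.25 pos [5.887e-01 2.000e-04 2.022e-01] z [ 0.001 -0.005 -1.   ] x [0.993 0.12  0.001] F [-0.  -0.4 -2.1] T [ 0.03 -0.03  0.06] g 0.599
 q [ 0.43  0.35 -0.63  1.6   0.22  1.27 -0.11]
```

View pics/s6.png

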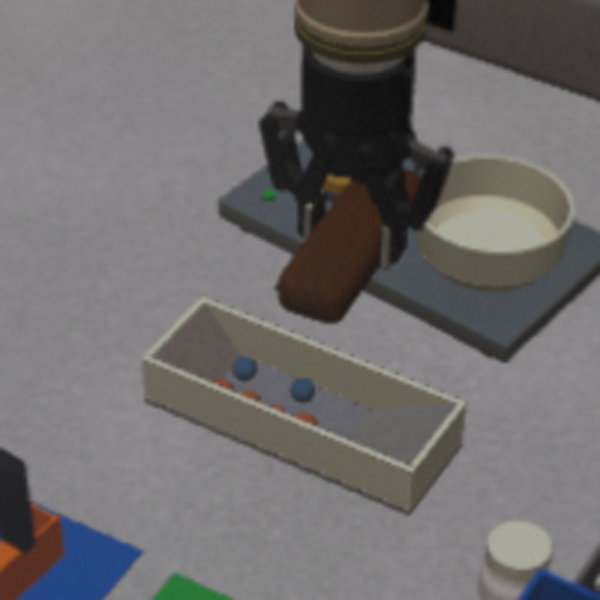

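```bash
python3 -m pendant '[[[1,-5,0],[0,0,0],200],[[1,-5,0],[0,0,0],200],[[1,-5,0],[0,0,0],200],[[1,-5,0],[0,0,0],200],[[0,-5,0],[0,0,-2],200],[[0,-3,0],[0,0,-2],200],[[0,0,-4],[0,0,0],200],[[0,0,-4],[0,0,0],200],[[0,0,0],[0,0,0],200]]'; python3 -c "
from h import *;st()
c=grab('scene'); crop(c,'s7',200,100,450,400,2.5)
c=grab('top'); crop(c,'t7',230,180,330,340,3.7)"
```

```text
clock: 7.42
position: [0.6229, -0.285, 0.1091]
ee_rot: [1.0, 0.026, -0.007, -0.001]
ft_force: [-0.5, 0.5, -1.0]
grip_width: 0.596
t 7.42 pos [ 0.6229 -0.285   0.1091] z [-0.015  0.001 -1.   ] x [ 0.999  0.051 -0.015] F [-0.5  0.5 -1. ] T [-0.03  0.02 -0.  ] g 0.596
 q [ 0.68  0.61 -0.46  1.4   0.28  1.2   0.24]
```

View pics/t7.png

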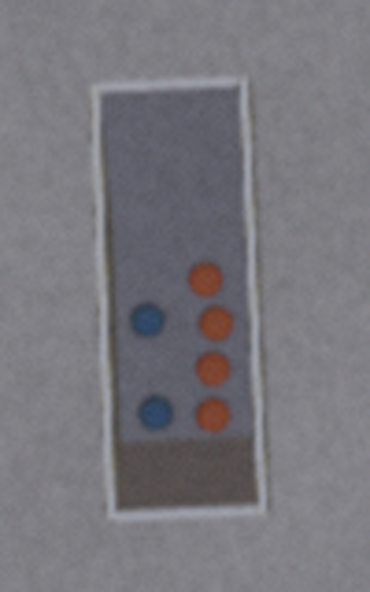

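View pics/s7.png

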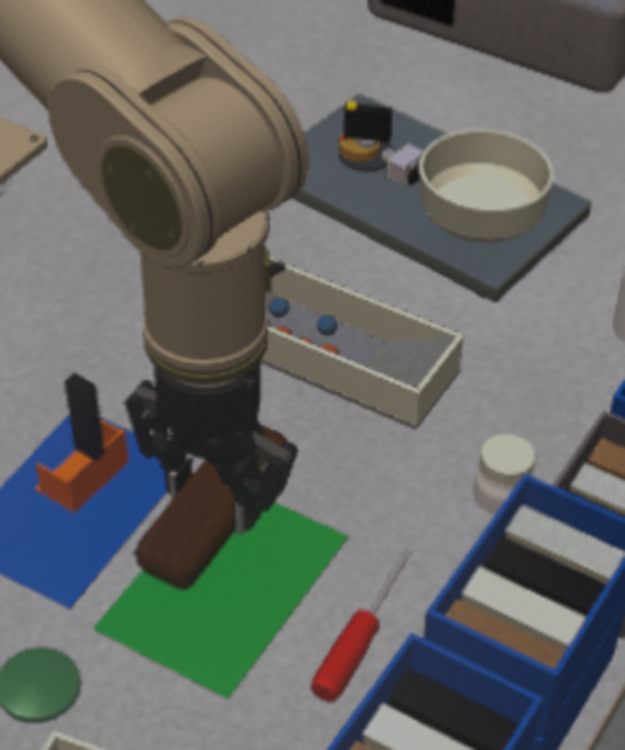

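```bash
python3 -m pendant '[[[0.2,0.3,-3],[0,-0.9,0],200],[[0,0,-3],[0,0,0],200],[[0,0,-1.4],[0,0,0],200],[[0,0,0],[0,0,0],200]]'; python3 -c "
from h import *;st()"
```

```text
clock: 8.02
position: [0.6329, -0.282, 0.0476]
ee_rot: [1.0, 0.027, 0.01, 0.003]
ft_force: [0.4, -0.3, -1.7]
grip_width: 0.604
t 8.03 pos [ 0.6329 -0.282   0.0476] z [ 0.019 -0.005 -1.   ] x [0.998 0.053 0.019] F [ 0.4 -0.3 -1.7] T [-0.04  0.08 -0.05] g 0.604
 q [ 0.67  0.67 -0.45  1.46  0.31  1.06  0.21]
```

```bash
python3 -m pendant '[[[-0.5,0.2,-1],[0,1,0],200],[[0,0,-0.6],[0,0,0],200],[[0,0,-0.3],[0,0,0],200],[[0,0,0],[0,0,0],200]]'; python3 -c "
from h import *;st()"
```

```text
clock: 8.52
position: [0.6294, -0.2803, 0.0309]
ee_rot: [1.0, 0.026, 0.002, 0.003]
ft_force: [-0.3, 0.1, -1.3]
grip_width: 0.602
t 8.53 pos [ 0.6294 -0.2803  0.0309] z [ 0.005 -0.007 -1.   ] x [0.999 0.053 0.004] F [-0.3  0.1 -1.3] T [ 0.03  0.04 -0.01] g 0.602
 q [ 0.66  0.69 -0.44  1.46  0.32  1.05  0.2 ]
```

```bash
python3 -m pendant '[[[0,0,-0.4],[0,0,0],200],[[0,0,-0.1],[0,0,0],200],[[0,0,0],[0,0,0],200]]'; python3 -c "
from h import *;st()"; python3 -m pendant '[[[0,0,0],[0,0,0],100],[[0,0,0],[0,0,0],40],[[0,0,0],[0,0,0],0],[[0,0,2],[0,0,0],0],[[0,0,4],[0,0,0],0],[[0,0,5],[0,0,0],0],[[0,0,5],[0,0,0],0]]'; python3 -c "
from h import *;st()
c=grab('scene'); crop(c,'s8',180,150,420,400,2.8)"
```

```text
clock: 8.9
position: [0.6295, -0.2805, 0.0259]
ee_rot: [1.0, 0.026, 0.003, 0.004]
ft_force: [0.1, 0.4, -1.5]
grip_width: 0.597
t 8.9 pos [ 0.6295 -0.2805  0.0259] z [ 0.005 -0.007 -1.   ] x [0.999 0.053 0.005] F [ 0.1  0.4 -1.5] T [-0.02  0.01 -0.03] g 0.597
 q [ 0.66  0.7  -0.44  1.47  0.33  1.04  0.2 ]
clock: 9.78
position: [0.628, -0.2797, 0.1918]
ee_rot: [1.0, 0.027, 0.001, 0.003]
ft_force: [1.1, 0.3, -0.0]
grip_width: 1.001
t 9.78 pos [ 0.628  -0.2797  0.1918] z [ 0.003 -0.005 -1.   ] x [0.999 0.053 0.002] F [ 1.1  0.3 -0. ] T [-0.01 -0.04  0.01] g 1.001
 q [ 0.68  0.54 -0.48  1.33  0.25  1.32  0.25]
```

View pics/s8.png

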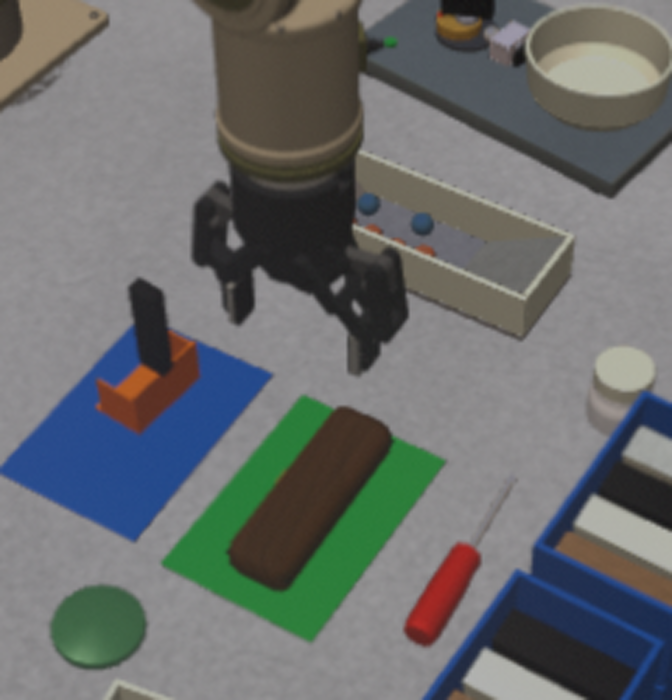

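```bash
python3 -m pendant '[[[-1.5,0.3,0.5],[0,0,10.6],0],[[-2,0.3,0.5],[0,0,10.6],0],[[-2,0.3,0],[0,0,10.6],0],[[-2,0.3,0],[0,0,10.6],0],[[-2,0.3,0],[0,0,10.6],0],[[-2,0.3,0],[0,0,10.6],0],[[-2,0.3,0],[0,0,10.6],0],[[-2,0.3,0],[0,0,10.5],0],[[0,0,0],[0,0,0],0]]'; python3 -c "
from h import *;st()
c=grab('scene'); crop(c,'s9',140,150,340,350,3)"
```

```text
clock: 10.95
position: [0.4743, -0.2551, 0.2266]
ee_rot: [0.712, 0.702, 0.013, 0.005]
ft_force: [-0.3, 0.4, -0.2]
grip_width: 0.999
t 10.95 pos [ 0.4743 -0.2551  0.2266] z [ 0.025  0.011 -1.   ] x [0.015 1.    0.012] F [-0.3  0.4 -0.2] T [-0.02 -0.02  0.07] g 0.999
 q [ 1.11  0.22 -0.78  1.7   0.15  1.26  1.86]
```

View pics/s9.png

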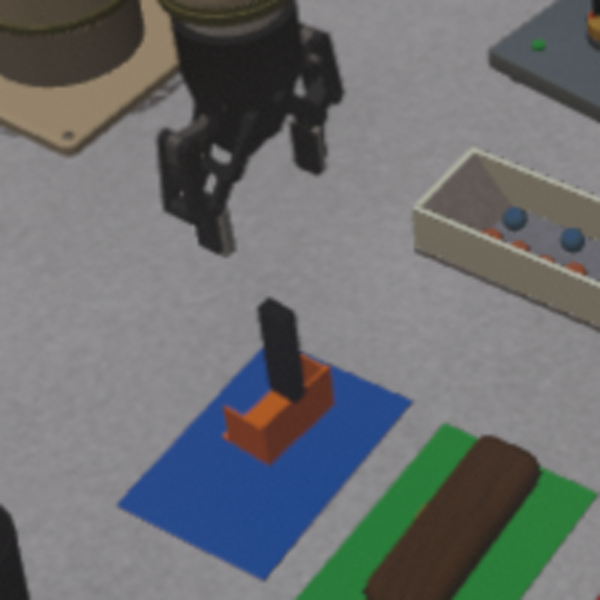

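```bash
cat >> h.py <<'E'
def fix(yaw,tilt=0.):
    "rotvec deg world to get tool x horizontally at yaw deg (tool z down, pitched by tilt: rot about tool-x line)"
    o=manip.get_obs(); Rc=R.from_quat(o["ee_rot"])
    y=np.radians(yaw); X=np.array([np.cos(y),np.sin(y),0]); Z=np.array([0,0,-1.]); Y=np.cross(Z,X)
    Rt=R.from_rotvec(np.radians(tilt)*X)*R.from_matrix(np.array([X,Y,Z]).T)
    return np.degrees((Rt*Rc.inv()).as_rotvec()).round(1)
E
python3 - <<'E'
from h import *
c=grab("scene"); W=c["W"];H=c["hsv"]
m=(W[...,0]>.42)&(W[...,0]<.52)&(W[...,1]>-.3)&(W[...,1]<-.2)
t=m&(W[...,2]>.09)&(W[...,2]<.135); P=W[t]; print(len(P),P.mean(0).round(4),P.min(0).round(4),P.max(0).round(4))
tt=P[P[:,2]>np.percentile(P[:,2],97)-.006]; print(tt.mean(0).round(4),[np.round(a,1) for a in rect(tt)],[np.round(a,1) for a in rect(P)])
o=m&(H[...,0]<20)&(H[...,1]>140)&(W[...,2]>0.008)&(W[...,2]<.06); P=W[o];print(P.min(0).round(4),P.max(0).round(4),[np.round(a,1) for a in rect(P)])
print(fix(87.5))
E
```

```text
198 [ 0.4719 -0.2565  0.1137] [ 0.4545 -0.2634  0.0906] [ 0.4824 -0.2458  0.1332]
[ 0.4703 -0.2546  0.1283] [array([ 469.2, -255. ]), array([15.2, 26.5]), np.float64(79.6)] [array([ 468.5, -254.7]), array([17., 28.]), np.float64(87.1)]
[ 0.4376 -0.2922  0.0081] [ 0.481  -0.2152  0.0493] [array([ 460.7, -253.4]), array([76.1, 42.2]), np.float64(86.6)]
[-0.7  1.5 -1.5]
```

```bash
python3 -m pendant '[[[-0.3,0.2,-3],[-0.7,1.5,-1.5],0],[[0,0,-3],[0,0,0],0],[[0,0,-2],[0,0,0],0],[[0,0,0],[0,0,0],0]]'; python3 -c "
from h import *;st();print(fix(87.5))"
```

```text
clock: 11.55
position: [0.4763, -0.2523, 0.1459]
ee_rot: [0.727, 0.687, 0.0, 0.002]
ft_force: [-0.5, -0.4, 1.1]
grip_width: 1.004
t 11.55 pos [ 0.4763 -0.2523  0.1459] z [ 0.003 -0.002 -1.   ] x [ 0.057  0.998 -0.002] F [-0.5 -0.4  1.1] T [-0.01 -0.05 -0.  ] g 1.004
 q [ 1.05  0.32 -0.76  1.79  0.24  1.13  1.73]
[0.1 0.2 0.8]
```

```bash
python3 -m pendant '[[[-0.5,0,-2],[0,0,0.8],0],[[0,0,-1.5],[0,0,0],0],[[0,0,-0.8],[0,0,0],0],[[0,0,0],[0,0,0],0]]'; python3 -c "
from h import *;st();print(fix(87.5));c=grab('scene'); crop(c,'s10',140,150,340,350,3)"
```

```text
clock: 12.05
position: [0.4748, -0.2526, 0.1048]
ee_rot: [0.724, 0.69, 0.002, 0.004]
ft_force: [0.1, -0.1, -0.2]
grip_width: 0.997
t 12.05 pos [ 0.4748 -0.2526  0.1048] z [ 0.008 -0.004 -1.   ] x [ 0.048  0.999 -0.003] F [ 0.1 -0.1 -0.2] T [ 0.07 -0.    0.02] g 0.997
 q [ 1.04  0.36 -0.74  1.83  0.28  1.05  1.72]
[0.2 0.4 0.2]
```

View pics/s10.png

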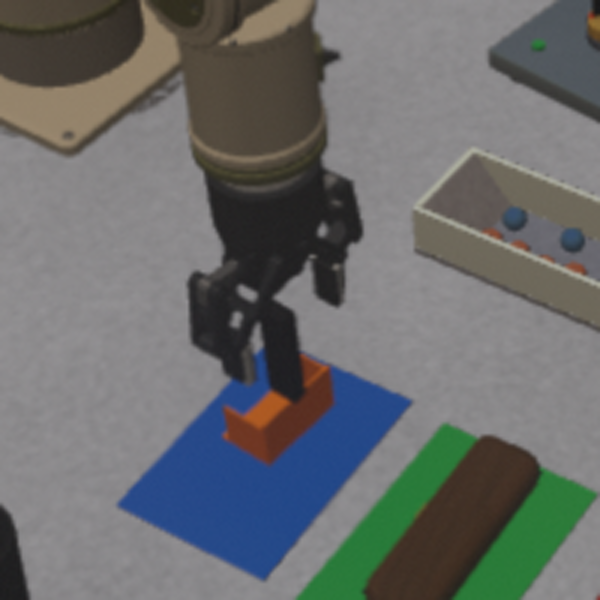

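```bash
python3 -m pendant '[[[-0.3,0,-0.2],[0.2,0.4,0.2],0],[[0,0,0],[0,0,0],80],[[0,0,0],[0,0,0],150],[[0,0,0],[0,0,0],190],[[0,0,0],[0,0,0],220],[[0,0,0],[0,0,0],255],[[0,0,0],[0,0,0],255]]' 70; python3 -c "
from h import *;st();print(fix(87.5));c=grab('scene'); crop(c,'s11',140,150,340,350,3)"
```

```text
clock: 12.98
position: [0.4727, -0.2532, 0.1046]
ee_rot: [0.723, 0.691, 0.0, 0.002]
ft_force: [-0.4, -0.1, -0.1]
grip_width: 0.153
t 12.97 pos [ 0.4727 -0.2532  0.1046] z [ 0.003 -0.002 -1.   ] x [ 0.045  0.999 -0.001] F [-0.4 -0.1 -0.1] T [ 0.05 -0.06  0.01] g 0.153
 q [ 1.04  0.36 -0.74  1.83  0.28  1.05  1.72]
[0.1 0.2 0.1]
```

View pics/s11.png

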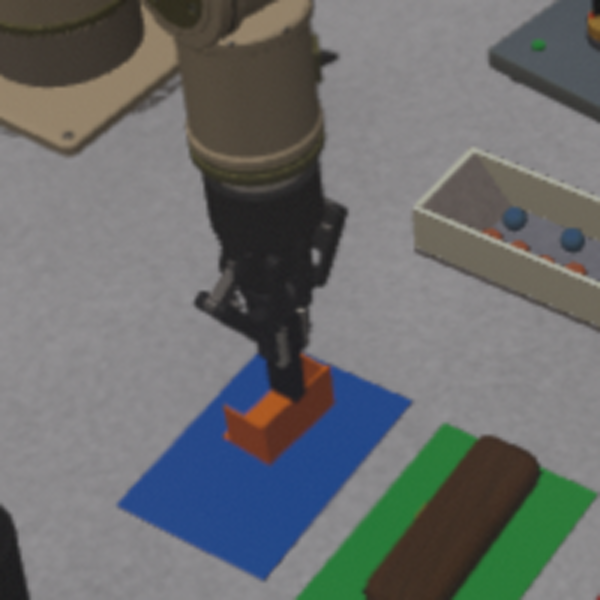

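```bash
python3 -m pendant '[[[0,0,3],[0,0,0],255],[[0,0,4],[0,0,0],255],[[0,0,4],[0,0,0],255],[[0,0,0],[0,0,0],255]]' ; python3 - <<'E'
from h import *
st();print(fix(87.5))
c=grab("top"); W=c["W"];H=c["hsv"];u,v=np.meshgrid(np.arange(640),np.arange(480))
m=(u>245)&(u<312)&(v>195)&(v<328)
rim=m&(W[...,2]>.042)&(W[...,2]<.053); P=W[rim]
r=rect(P); print("rim",r, "ang")
b=cv2.boxPoints(r); print(b.round(1))
# long side walls fit: bright pixels
for s in (1,-1):
    Q=P[(P[:,1]*s>.03)&(P[:,0]>.45)&(P[:,0]<.66)]; k=np.polyfit(Q[:,0],Q[:,1],1); print("wall",s,k.round(4),np.degrees(np.arctan(k[0])).round(2))
# floor extents using depth profile along mid
for x in np.arange(.43,.69,.01):
    q=W[m&(abs(W[...,0]-x)<.005)&(abs(W[...,1])<.025)&(W[...,2]<.06)]
    print(round(x,3),np.nanpercentile(q[:,2],30).round(4),end=' | ')
hue=H[...,0];sat=H[...,1]
mm=m&((sat>90)&((hue<12)|(abs(hue-105)<12)))
n,l,stt,cen=cv2.connectedComponentsWithStats(mm.astype(np.uint8)); print()
for i in range(1,n):
    if stt[i,4]>8: print(cen[i].round(1),stt[i,4],atz(c,*cen[i],.016).round(4))
E
```

```text
clock: 13.52
position: [0.4712, -0.2522, 0.2161]
ee_rot: [0.723, 0.691, 0.0, -0.0]
ft_force: [-0.5, -0.3, -2.8]
grip_width: 0.151
t 13.53 pos [ 0.4712 -0.2522  0.2161] z [-0.     0.001 -1.   ] x [0.044 0.999 0.001] F [-0.5 -0.3 -2.8] T [-0.01 -0.06 -0.03] g 0.151
 q [ 1.09  0.24 -0.78  1.71  0.17  1.26  1.8 ]
[-0. -0.  0.]
rim ((555.130126953125, -1.2657699584960938), (241.34207153320312, 88.69308471679688), 1.2806601524353027) ang
[[433.5  40.4]
 [435.5 -48.3]
 [676.8 -42.9]
 [674.8  45.8]]
wall 1 [0.0155 0.0308] 0.89
wall -1 [ 0.0248 -0.0569] 1.42
0.43 -0.0011 | 0.44 0.0442 | 0.45 0.0329 | 0.46 0.0207 | 0.47 0.009 | 0.48 0.0046 | 0.49 0.0169 | 0.5 0.0042 | 0.51 0.0048 | 0.52 0.0044 | 0.53 0.004 | 0.54 0.0067 | 0.55 0.0052 | 0.56 0.0048 | 0.57 0.0049 | 0.58 0.004 | 0.59 0.0039 | 0.6 0.0057 | 0.61 0.0116 | 0.62 0.0177 | 0.63 0.0236 | 0.64 0.0294 | 0.65 0.0349 | 0.66 0.0412 | 0.67 0.0464 | 0.68 0.0 | 
[285.1 255.3] 59 [ 0.5641 -0.015   0.016 ]
[269.5 266. ] 42 [0.5424 0.0181 0.016 ]
[288. 267.] 61 [ 0.5394 -0.0206  0.016 ]
[287.1 279.4] 60 [ 0.5135 -0.0183  0.016 ]
[271.8 291.3] 46 [0.4896 0.0142 0.016 ]
[287.2 291.8] 61 [ 0.4878 -0.0179  0.016 ]
```

```bash
python3 -m pendant '[[[1,4,1],[0,0,1],255],[[1.5,4,1],[0,-3,1],255],[[1.5,4,0],[0,-3,1],255],[[1.5,4,0],[0,-4,1],255],[[1.5,4,0],[0,-4,0],255],[[1.5,3.5,0],[0,-4,0],255],[[1,0.5,0],[0,-4,0],255],[[0,0,0],[0,-4,0],255],[[0,0,0],[0,-4,0],255],[[0,0,0],[0,0,0],255]]'; cat >> h.py <<'E'
LIP=np.array([0,0,0.])
def scoop(dx=-.001,h=.1016):
    "scoop lip / pan back edge world positions, from the tool pose. scoop axes: y=tool x, z=-tool z, x = y x z"
    o=manip.get_obs(); Rm=R.from_quat(o["ee_rot"]).as_matrix()
    ys=Rm[:,0]; zs=-Rm[:,2]; xs=np.cross(ys,zs); p=o["position"]
    f=lambda a,b,c: (p+a*xs+b*ys+c*zs)
    print("lip",f(-.037+dx,0,-h).round(4),"mid",f(-.014+dx,0,-h).round(4),"back",f(.009+dx,0,-h).round(4),"lipdown deg",np.degrees(np.arctan2(-zs[0],zs[2])).round(1),"roll",np.degrees(np.arctan2(zs[1],zs[2])).round(1),"yaw",np.degrees(np.arctan2(ys[1],ys[0])).round(1)-90)
E
python3 -c "
from h import *;st();print(fix(91.2,-30),fix(91.2,30));scoop();c=grab('scene'); crop(c,'s12',220,80,420,280,3.5)"
```

```text
clock: 14.82
position: [0.5576, -0.0035, 0.2172]
ee_rot: [0.674, 0.694, 0.183, 0.176]
ft_force: [-1.3, -1.1, -2.0]
grip_width: 0.157
t 14.82 pos [ 0.5576 -0.0035  0.2172] z [ 0.49   0.017 -0.872] x [-0.03   1.     0.003] F [-1.3 -1.1 -2. ] T [-0.03  0.85  0.02] g 0.157
 q [ 0.94 -0.11 -0.95  2.07 -0.15  0.63  1.66]
[-0.1 -0.6 -0.5] [-1.7 59.3 -0.4]
lip [ 0.5743 -0.0027  0.1101] mid [ 0.5943 -0.0021  0.1213] back [ 0.6143 -0.0016  0.1326] lipdown deg 29.3 roll -1.1 yaw 1.7000000000000028
```

View pics/s12.png

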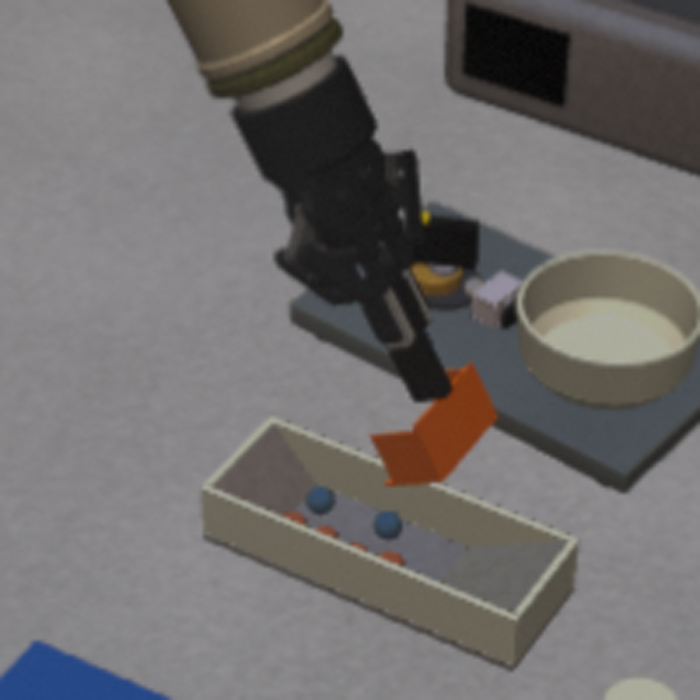

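```bash
cat >> h.py <<'E'
def overlay(fn,cam="scene",box=(220,80,420,280),s=4,dx=-.001,h=.1016):
    o=manip.get_obs(); c=manip.camera(cam); Rm=R.from_quat(o["ee_rot"]).as_matrix()
    ys=Rm[:,0]; zs=-Rm[:,2]; xs=np.cross(ys,zs); p=o["position"]
    im=c["pixels"][:,:,::-1]; u0,v0,u1,v1=box
    im=cv2.resize(im[v0:v1,u0:u1],None,fx=s,fy=s,interpolation=cv2.INTER_CUBIC).copy()
    for a,b,cc in [(-.037,.0365,0),(-.037,-.0365,0),(.009,.0365,0),(.009,-.0365,0),(.009,.0365,.042),(.009,-.0365,.042),(-.03,.0365,.038),(-.03,-.0365,.038)]:
        q=proj(c,p+(a+dx)*xs+b*ys+(cc-h)*zs)[0]; cv2.circle(im,(int((q[0]-u0+.5)*s),int((q[1]-v0+.5)*s)),3,(255,255,0),-1)
    # bin: floor foot corners & far foot, rim
    d=np.array([np.cos(.021),np.sin(.021)]); n=np.array([-d[1],d[0]]); f=np.array([.4745,-.0029])
    for l,w,z in [(0,.039,.005),(0,-.039,.005),(.12,.039,.005),(.12,-.039,.005),(-.036,.039,.048),(-.036,-.039,.048),(.1945,.039,.048),(.1945,-.039,.048)]:
        q=f+d*l+n*w; q=proj(c,[q[0],q[1],z])[0]; cv2.circle(im,(int((q[0]-u0+.5)*s),int((q[1]-v0+.5)*s)),3,(0,255,0),-1)
    cv2.imwrite(f"pics/{fn}.png",im)
E
python3 -c "
from h import *;overlay('o1',box=(250,160,410,280))"
```

```text
(no output)
```

View pics/o1.png

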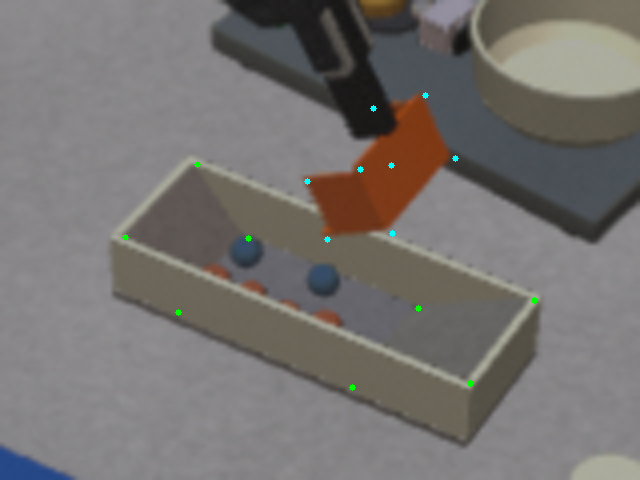

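```bash
python3 -c "
from h import *;overlay('o2','top',box=(225,180,345,340),s=3.7)
c=manip.camera('scene')
X=np.array([.585,0,.12]);
a=proj(c,[X,X+[.01,0,0],X+[0,.01,0],X+[0,0,.01]]);print((a[1:]-a[0]).round(2))"
```

```text
[[ 3.86  1.6 ]
 [ 2.3  -2.46]
 [ 0.13 -3.42]]
```

View pics/o2.png

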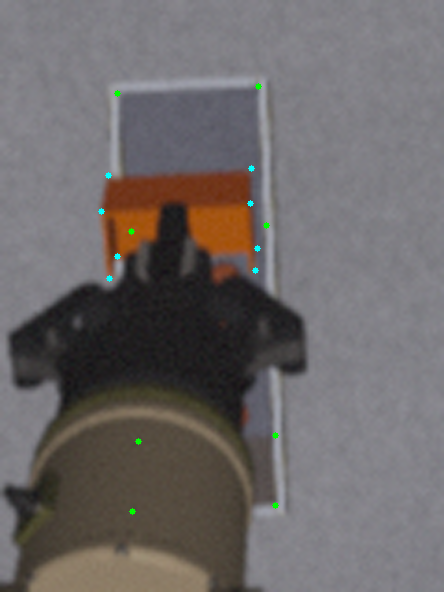

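```bash
sed -i 's/def scoop(dx=-.001/def scoop(dx=-.0035/; s/s=4,dx=-.001/s=4,dx=-.0035/' h.py; python3 -m pendant '[[[1.3,0.1,0],[-0.1,-0.6,-0.5],255],[[0,0,-2.5],[0,0,0],255],[[0,0,-2.5],[0,0,0],255],[[0,0,0],[0,0,0],255]]'; python3 -c "
from h import *;st();print(fix(91.2,-30));scoop()"
```

```text
clock: 15.52
position: [0.575, -0.0019, 0.1692]
ee_rot: [0.676, 0.69, 0.187, 0.179]
ft_force: [-0.3, 0.1, -1.5]
grip_width: 0.154
t 15.53 pos [ 0.575  -0.0019  0.1692] z [ 0.501  0.015 -0.866] x [-0.021  1.     0.006] F [-0.3  0.1 -1.5] T [0.01 0.82 0.04] g 0.154
 q [ 0.94  0.04 -1.03  2.1   0.12  0.5   1.43]
[-0.3  0.  -0. ]
lip [ 0.5908 -0.0009  0.0609] mid [ 6.107e-01 -6.000e-04  7.250e-02] back [ 6.306e-01 -2.000e-04  8.400e-02] lipdown deg 30.0 roll -1.0 yaw 1.2000000000000028
```

```bash
python3 -m pendant '[[[-0.3,0,-2],[-0.3,0,0],255],[[0,0,-1.5],[0,0,0],255],[[0,0,-0.6],[0,0,0],255],[[0,0,0],[0,0,0],255]]'; python3 -c "
from h import *;st();print(fix(91.2,-30));scoop();overlay('o3','top',box=(225,180,345,340),s=3.7);overlay('o4',box=(250,160,410,280))"
```

```text
clock: 16.02
position: [0.5752, -0.0024, 0.1316]
ee_rot: [0.676, 0.689, 0.187, 0.182]
ft_force: [-0.7, 0.5, -1.8]
grip_width: 0.153
t 16.02 pos [ 0.5752 -0.0024  0.1316] z [ 0.504  0.01  -0.864] x [-0.019  1.     0.001] F [-0.7  0.5 -1.8] T [-0.    0.77 -0.  ] g 0.153
 q [ 0.87  0.12 -0.99  2.13  0.33  0.43  1.24]
[-0.1  0.2  0.1]
lip [ 0.5914 -0.002   0.0234] mid [ 0.6113 -0.0017  0.035 ] back [ 0.6311 -0.0013  0.0466] lipdown deg 30.2 roll -0.7 yaw 1.0999999999999943
```

View pics/o3.png

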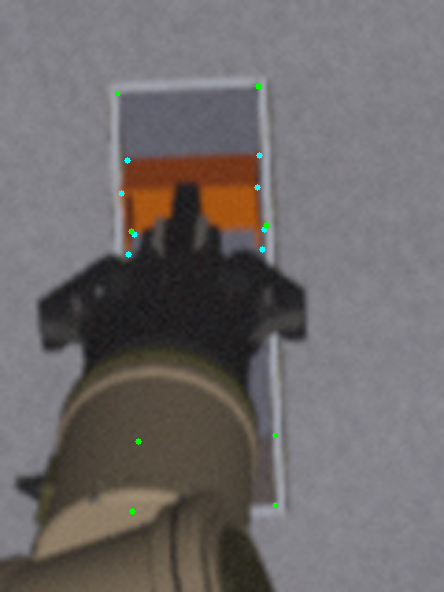

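View pics/o4.png

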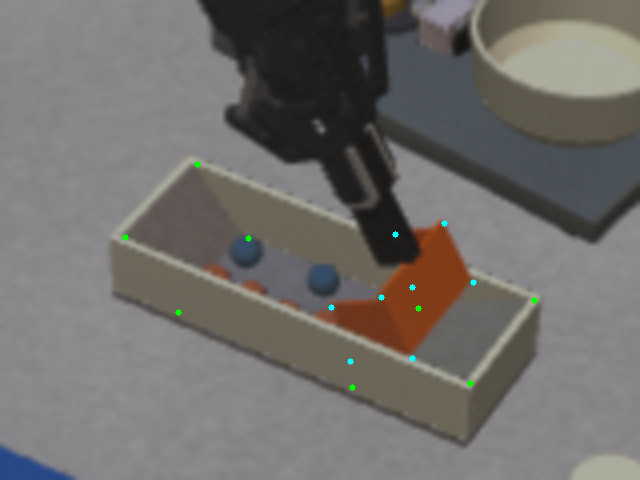

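```bash
python3 -m pendant '[[[-0.3,0.15,-1.2],[0,0,0],255],[[0,0,-0.4],[0,0,0],255],[[0,0,0],[0,0,0],255]]'; python3 -c "
from h import *;st();print(fix(91.2,-30));scoop()"
```

```text
clock: 16.5
position: [0.5739, -0.0014, 0.1182]
ee_rot: [0.676, 0.689, 0.187, 0.184]
ft_force: [-0.1, -0.7, -2.2]
grip_width: 0.152
t 16.5 pos [ 0.5739 -0.0014  0.1182] z [ 0.507  0.009 -0.862] x [-0.019  1.    -0.001] F [-0.1 -0.7 -2.2] T [-0.01  0.79  0.04] g 0.152
 q [ 0.83  0.14 -0.96  2.15  0.4   0.4   1.17]
[0.  0.5 0.1]
lip [ 0.5905 -0.0012  0.0101] mid [ 0.6104 -0.0008  0.0217] back [ 6.302e-01 -4.000e-04  3.340e-02] lipdown deg 30.5 roll -0.6 yaw 1.0999999999999943
```

```bash
python3 -m pendant '[[[-0.2,0,-0.2],[0,0.5,0],255],[[-0.3,0,0],[0,5,0],255],[[0.2,0,0],[0,5,0],255]]'; python3 -c "
from h import *;st();print(fix(91.2,-20));scoop()"
```

```text
clock: 16.88
position: [0.5698, -0.0019, 0.1168]
ee_rot: [0.69, 0.703, 0.122, 0.119]
ft_force: [0.7, -0.1, -1.5]
grip_width: 0.155
t 16.88 pos [ 0.5698 -0.0019  0.1168] z [ 0.337  0.007 -0.942] x [-0.019  1.     0.001] F [ 0.7 -0.1 -1.5] T [-0.01  0.5  -0.03] g 0.155
 q [ 0.8   0.25 -0.96  2.01  0.38  0.67  1.22]
[-0.1 -0.3  0.1]
lip [ 0.5659 -0.0019  0.0075] mid [ 0.5875 -0.0015  0.0152] back [ 0.6092 -0.0011  0.023 ] lipdown deg 19.7 roll -0.4 yaw 1.0999999999999943
```

```bash
python3 -m pendant '[[[0.4,0.1,-0.1],[0,5,0],255],[[0.3,0,-0.1],[0,5,0],255],[[0.4,0,-0.25],[0,5,0],255],[[0.3,0,-0.25],[0,4.5,0],255]]'; python3 -c "
from h import *;st();print(fix(91.2,0));scoop();overlay('o5',box=(250,160,410,280))"
```

```text
clock: 17.38
position: [0.5856, -0.002, 0.1119]
ee_rot: [0.702, 0.713, 0.001, -0.005]
ft_force: [0.8, 0.9, -0.9]
grip_width: 0.153
t 17.38 pos [ 0.5856 -0.002   0.1119] z [-0.006  0.008 -1.   ] x [-0.015  1.     0.009] F [ 0.8  0.9 -0.9] T [-0.02 -0.05  0.01] g 0.153
 q [ 0.62  0.52 -0.88  1.68  0.42  1.15  1.21]
[-0.5 -0.4  0.3]
lip [ 0.5445 -0.0018  0.0106] mid [ 0.5675 -0.0014  0.0104] back [ 0.5905 -0.0011  0.0103] lipdown deg -0.4 roll -0.5 yaw 0.9000000000000057
```

View pics/o5.png

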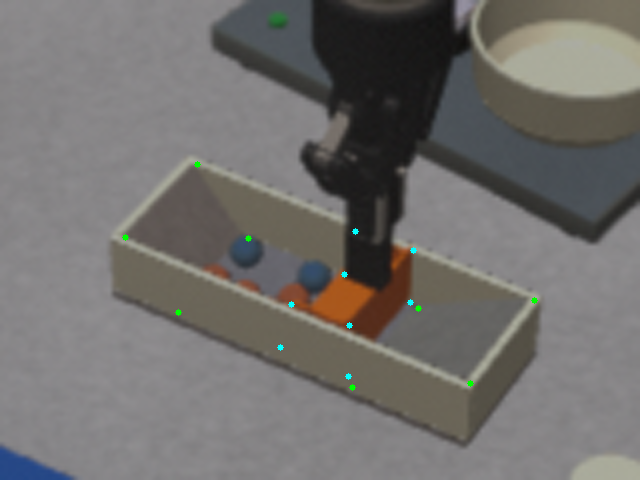

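```bash
python3 -m pendant '[[[0,0.1,-0.4],[-0.5,0,0.3],255],[[0,0,-0.2],[0,0,0],255],[[0,0,0],[0,0,0],255]]'; python3 -c "
from h import *;st();print(fix(91.2,0));scoop()"
```

```text
clock: 17.8
position: [0.587, -0.0008, 0.1069]
ee_rot: [0.7, 0.714, -0.001, -0.002]
ft_force: [0.9, -0.2, -2.4]
grip_width: 0.16
t 17.8 pos [ 0.587  -0.0008  0.1069] z [-0.004  0.    -1.   ] x [-0.021  1.     0.   ] F [ 0.9 -0.2 -2.4] T [ 0.02 -0.01  0.01] g 0.16
 q [ 0.61  0.52 -0.88  1.68  0.44  1.14  1.21]
[-0.  -0.3  0. ]
lip [ 0.546  -0.0016  0.0055] mid [ 0.569  -0.0011  0.0054] back [ 0.592  -0.0006  0.0053] lipdown deg -0.3 roll -0.0 yaw 1.2000000000000028
```

```bash
python3 -m pendant '[[[0,0,-0.15],[0,-0.5,0],255],[[0,0,0],[0,0,0],255]]'; python3 -c "
from h import *;st();print(fix(91.2,0));scoop()"
```

```text
clock: 18.05
position: [0.5867, -0.0008, 0.1068]
ee_rot: [0.7, 0.715, 0.002, 0.003]
ft_force: [0.2, 0.1, -1.5]
grip_width: 0.156
t 18.05 pos [ 0.5867 -0.0008  0.1068] z [ 0.008 -0.001 -1.   ] x [-0.021  1.    -0.001] F [ 0.2  0.1 -1.5] T [-0.01 -0.    0.06] g 0.156
 q [ 0.62  0.52 -0.88  1.7   0.44  1.13  1.21]
[ 0.1  0.4 -0. ]
lip [ 0.547  -0.0017  0.0049] mid [ 0.57   -0.0012  0.0051] back [ 0.593  -0.0008  0.0053] lipdown deg 0.4 roll 0.1 yaw 1.2000000000000028
```

```bash
python3 -m pendant '[[[-0.6,0,-0.1],[0,-0.3,0],255],[[-0.6,0,0],[0,0,0],255],[[-0.6,0,-0.05],[0,0,0],255],[[-0.6,0,0],[0,0,0],255]]'; python3 -c "
from h import *;st();print(fix(91.2,0));scoop();overlay('o6',box=(250,160,410,280))"
```

```text
clock: 18.55
position: [0.564, -0.001, 0.1074]
ee_rot: [0.7, 0.714, 0.007, 0.008]
ft_force: [1.9, -0.8, 0.9]
grip_width: 0.157
t 18.55 pos [ 0.564  -0.001   0.1074] z [ 0.022 -0.001 -1.   ] x [-0.021  1.    -0.002] F [ 1.9 -0.8  0.9] T [ 0.02 -0.4  -0.06] g 0.157
 q [ 0.66  0.46 -0.9   1.77  0.41  1.09  1.21]
[0.1 1.3 0. ]
lip [ 0.5258 -0.002   0.0049] mid [ 0.5488 -0.0015  0.0054] back [ 0.5717 -0.001   0.0059] lipdown deg 1.3 roll 0.1 yaw 1.2000000000000028
```

View pics/o6.png

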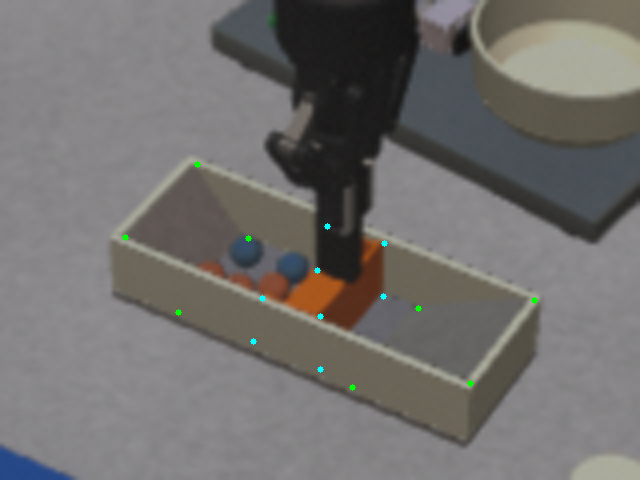

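```bash
python3 -m pendant '[[[-0.6,0,-0.05],[0,0.6,0],255],[[-0.6,0,-0.05],[0,0.2,0],255],[[-0.6,0,-0.05],[0,0,0],255],[[-0.6,-0.05,0],[0,0,0],255]]'; python3 -c "
from h import *;st();print(fix(91.2,0));scoop();overlay('o7',box=(250,160,410,280))"
```

```text
clock: 19.1
position: [0.54, -0.0015, 0.1069]
ee_rot: [0.7, 0.714, 0.003, 0.004]
ft_force: [0.3, -1.3, -1.8]
grip_width: 0.153
t 19.1 pos [ 0.54   -0.0015  0.1069] z [ 0.011 -0.001 -1.   ] x [-0.021  1.    -0.002] F [ 0.3 -1.3 -1.8] T [ 0.   -0.31  0.01] g 0.153
 q [ 0.69  0.42 -0.92  1.82  0.38  1.08  1.22]
[0.1 0.6 0. ]
lip [ 0.5006 -0.0024  0.0049] mid [ 0.5236 -0.002   0.0052] back [ 0.5466 -0.0015  0.0054] lipdown deg 0.6 roll 0.1 yaw 1.2000000000000028
```

View pics/o7.png

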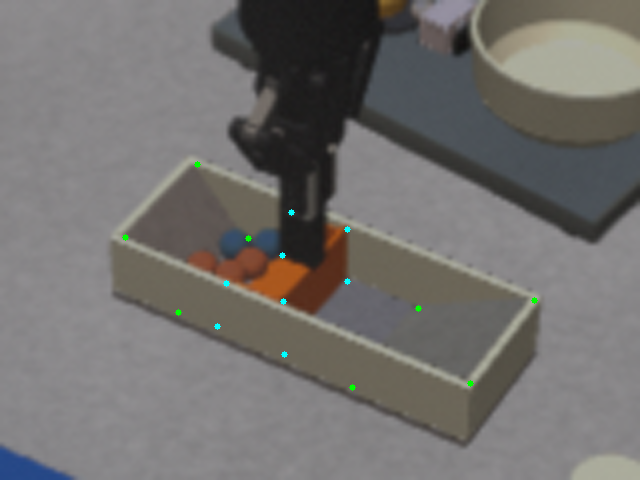

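```bash
python3 -m pendant '[[[-0.5,0,-0.05],[0,0.2,0],255],[[-0.5,0,-0.05],[0,0,0],255],[[-0.5,-0.05,-0.05],[0,0,0],255]]'; python3 -c "
from h import *;st();print(fix(91.2,0));scoop();overlay('o8',box=(250,160,410,280))"
```

```text
clock: 19.52
position: [0.5258, -0.002, 0.1068]
ee_rot: [0.7, 0.714, 0.003, 0.004]
ft_force: [1.7, -0.1, 6.4]
grip_width: 0.154
t 19.52 pos [ 0.5258 -0.002   0.1068] z [ 0.011 -0.001 -1.   ] x [-0.02   1.    -0.002] F [ 1.7 -0.1  6.4] T [-0.07 -0.5  -0.12] g 0.154
 q [ 0.72  0.39 -0.93  1.86  0.36  1.07  1.23]
[0.1 0.6 0. ]
lip [ 0.4864 -0.003   0.0048] mid [ 0.5093 -0.0025  0.0051] back [ 0.5323 -0.0021  0.0053] lipdown deg 0.6 roll 0.1 yaw 1.2000000000000028
```

View pics/o8.png

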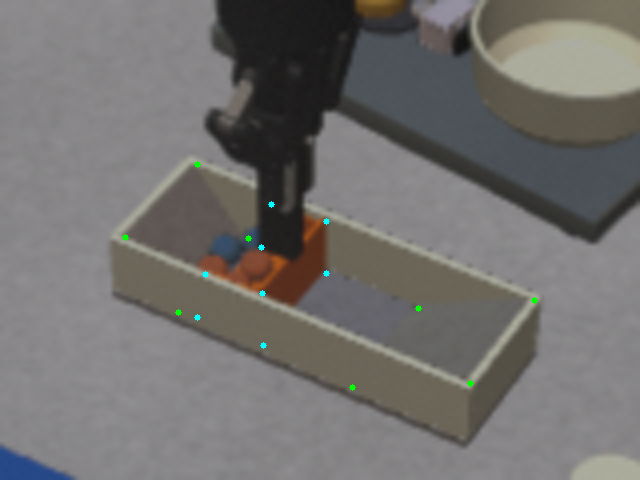

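```bash
python3 -m pendant '[[[-0.5,0,-0.05],[0,0,0],255],[[-0.5,0,-0.05],[0,0,0],255],[[-0.3,0,0],[0,0,0],255]]'; python3 -c "
from h import *;st();print(fix(91.2,0));scoop();overlay('o9',box=(250,160,410,280));overlay('o10','top',box=(225,180,345,340),s=3.7)"
```

```text
clock: 19.95
position: [0.5146, -0.0017, 0.1076]
ee_rot: [0.7, 0.714, 0.006, 0.006]
ft_force: [7.0, -0.8, 2.4]
grip_width: 0.155
t 19.95 pos [ 0.5146 -0.0017  0.1076] z [ 0.017 -0.001 -1.   ] x [-0.021  1.    -0.001] F [ 7.  -0.8  2.4] T [-0.06 -1.83  0.16] g 0.155
 q [ 0.74  0.36 -0.95  1.89  0.34  1.05  1.25]
[0.1 1.  0. ]
lip [ 0.4759 -0.0026  0.0053] mid [ 0.4989 -0.0021  0.0057] back [ 0.5219 -0.0017  0.0061] lipdown deg 1.0 roll 0.1 yaw 1.2000000000000028
```

View pics/o9.png

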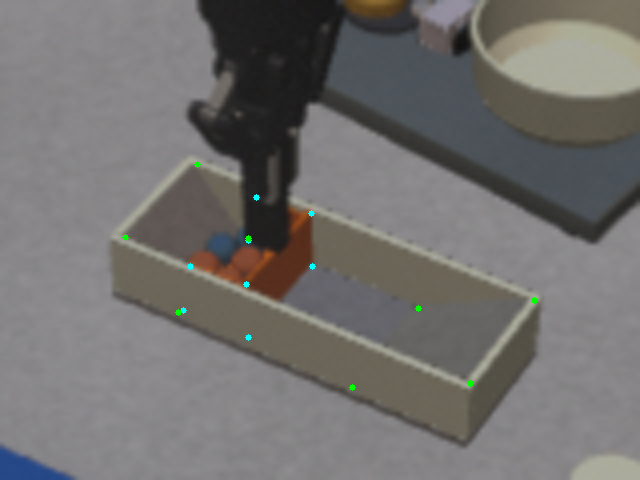

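View pics/o10.png

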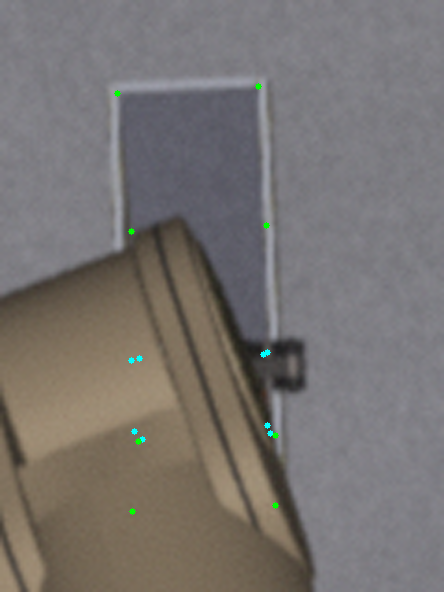

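```bash
python3 -m pendant '[[[0.5,0,0.1],[0,6,0],255],[[0.5,0,0],[0,5,0],255]]'; python3 -c "
from h import *;st();print(fix(91.2,10));scoop();overlay('o11',box=(250,160,410,280))"
```

```text
clock: 20.3
position: [0.5225, -0.0025, 0.1082]
ee_rot: [0.697, 0.712, -0.065, -0.064]
ft_force: [0.6, -0.1, -2.8]
grip_width: 0.155
t 20.3 pos [ 0.5225 -0.0025  0.1082] z [-0.181 -0.004 -0.984] x [-0.021  1.     0.   ] F [ 0.6 -0.1 -2.8] T [ 0.03 -0.65 -0.02] g 0.155
 q [ 0.63  0.52 -0.89  1.71  0.37  1.3   1.22]
[-0.  -0.4 -0. ]
lip [ 0.4643 -0.0037  0.0156] mid [ 0.4869 -0.0033  0.0114] back [ 0.5095 -0.0028  0.0073] lipdown deg -10.4 roll 0.2 yaw 1.2000000000000028
```

View pics/o11.png

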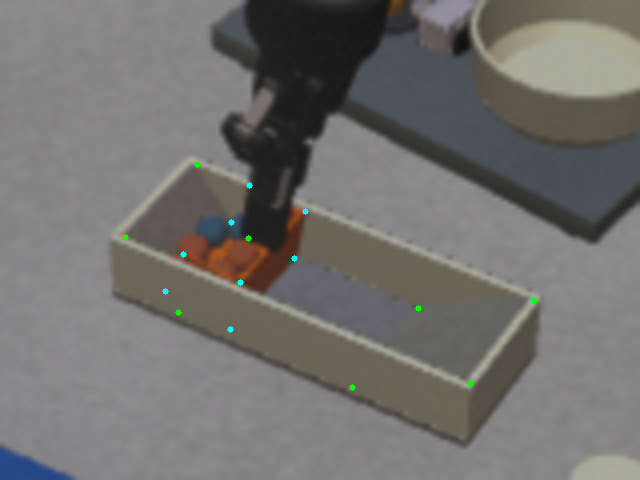

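```bash
python3 -m pendant '[[[0.5,0,0.1],[0,5,0],255],[[0.5,0,0.1],[0,5,0],255]]'; python3 -c "
from h import *;st();print(fix(91.2,20));scoop();overlay('o12',box=(250,160,410,280))"
```

```text
clock: 20.6
position: [0.5304, -0.0025, 0.108]
ee_rot: [0.687, 0.703, -0.13, -0.13]
ft_force: [-0.1, 0.0, -2.2]
grip_width: 0.153
t 20.6 pos [ 0.5304 -0.0025  0.108 ] z [-0.361 -0.003 -0.933] x [-0.021  1.     0.005] F [-0.1  0.  -2.2] T [-0.04 -0.73  0.01] g 0.153
 q [ 0.53  0.67 -0.84  1.53  0.38  1.52  1.22]
[-0.3 -1.2 -0. ]
lip [ 0.456  -0.0037  0.0279] mid [ 0.4774 -0.0032  0.0196] back [ 0.4988 -0.0027  0.0113] lipdown deg -21.2 roll 0.2 yaw 1.2000000000000028
```

View pics/o12.png

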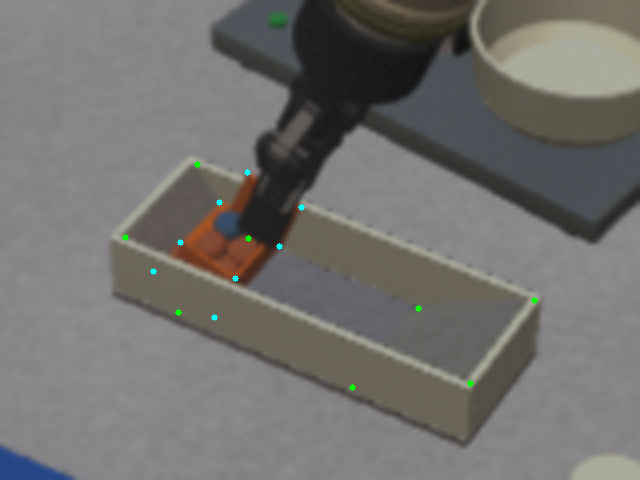

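```bash
python3 -m pendant '[[[0,0,1],[0,0,0],255],[[0,0,2],[0,0,0],255],[[0,0,3],[0,0,0],255],[[0,0,3],[0,0,0],255],[[0,0,2],[0,0,0],255],[[0,0,0],[0,0,0],255]]'; python3 -c "
from h import *;st();print(fix(91.2,20));scoop();overlay('o13',box=(240,110,400,270));overlay('o14','top',box=(205,180,345,340),s=3.7)"
```

```text
clock: 21.4
position: [0.5272, -0.0015, 0.2251]
ee_rot: [0.687, 0.704, -0.129, -0.129]
ft_force: [0.8, 0.5, -3.6]
grip_width: 0.15
t 21.4 pos [ 0.5272 -0.0015  0.2251] z [-0.359 -0.004 -0.933] x [-0.023  1.     0.004] F [ 0.8  0.5 -3.6] T [ 0.02 -0.72 -0.  ] g 0.15
 q [ 0.55  0.55 -0.89  1.43  0.31  1.71  1.25]
[-0.2 -1.  -0.1]
lip [ 0.4529 -0.0029  0.1448] mid [ 0.4744 -0.0024  0.1365] back [ 0.4958 -0.0019  0.1283] lipdown deg -21.0 roll 0.3 yaw 1.2999999999999972
```

View pics/o13.png

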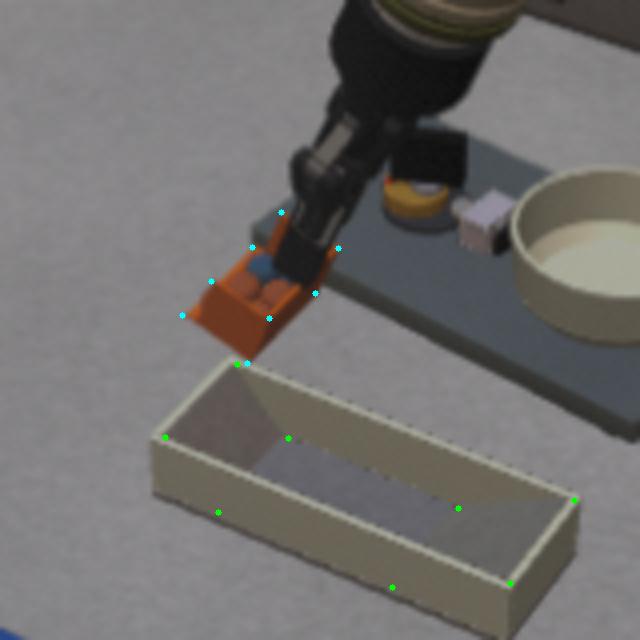

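View pics/o14.png

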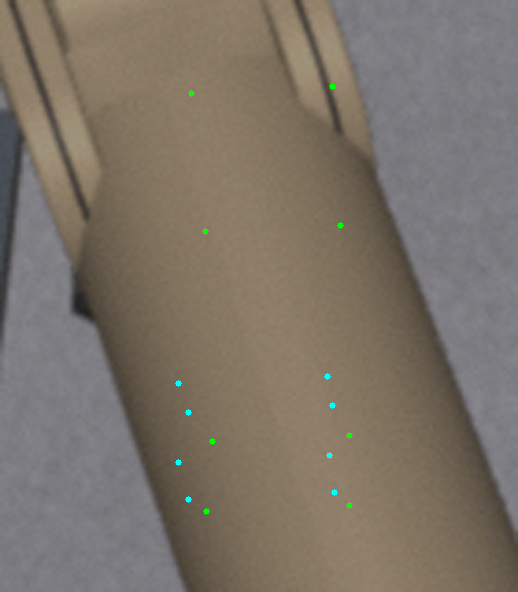

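```bash
python3 - <<'E'
from h import *
from scipy.optimize import least_squares
c=grab("top","t15"); W=c["W"];u,v=np.meshgrid(np.arange(640),np.arange(480))
m=(u>105)&(u<205)&(v>195)&(v<290)&(W[...,2]>.08)&(W[...,2]<.09)
P=W[m]; f=least_squares(lambda p:np.hypot(P[:,0]-p[0],P[:,1]-p[1])-p[2],[.595,.24,.066],loss='soft_l1',f_scale=.002); print(len(P),f.x.round(4))
d=(W[...,2]>.025)&(W[...,2]<.034)&(u>95)&(u<225)&(v>195)&(v<370); r=rect(W[d]); print(r); print(cv2.boxPoints(r).round(1))
i=(u>105)&(u<205)&(v>195)&(v<290)&(W[...,2]>.032)&(W[...,2]<.039); print("floor",W[i].mean(0).round(4),i.sum())
t=(u>130)&(u<172)&(v>298)&(v<336)&(W[...,2]>.085)&(W[...,2]<.1); print("bar",rect(W[t]),cv2.boxPoints(rect(W[t])).round(1))
crop(c,"t15c",100,190,320,370,3.6)
E
```

```text
500 [0.5937 0.237  0.065 ]
((519.9713134765625, 246.51055908203125), (181.78993225097656, 310.6422424316406), 83.00955963134766)
[[354.7 175.2]
 [663.1 137.4]
 [685.2 317.8]
 [376.9 355.6]]
floor [0.5905 0.2373 0.0349] 2492
bar ((445.29193115234375, 255.42625427246094), (49.289005279541016, 12.948698043823242), 22.63059425354004) [[420.1 251.9]
 [425.  240. ]
 [470.5 258.9]
 [465.5 270.9]]
```

View pics/t15c.png

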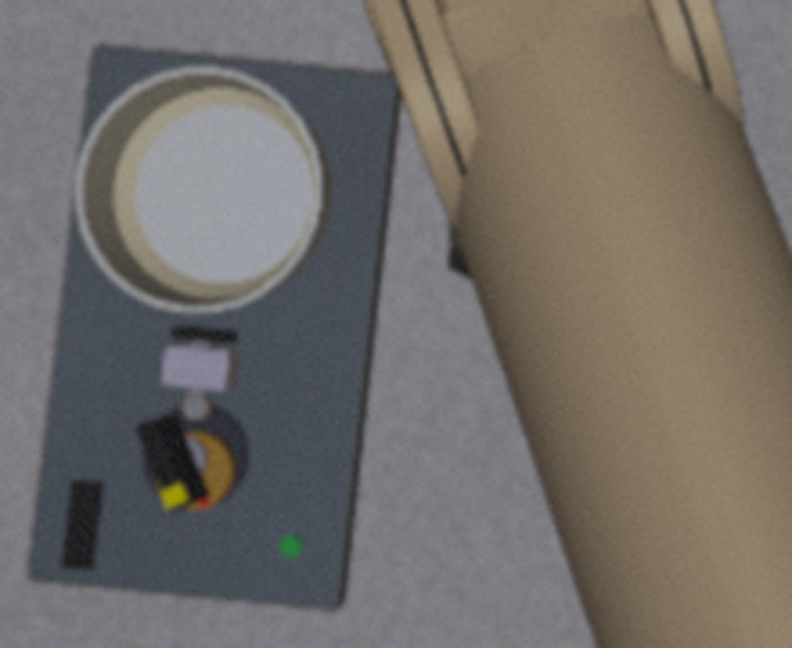

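```bash
python3 -m pendant '[[[0.5,2,0.5],[0,0,0],255],[[1,3,0.5],[0,0,0],255],[[1.2,3,0],[0,0,0],255],[[1.2,3,0],[0,0,0],255],[[1.2,3,0],[0,0,0],255],[[1.2,3,0],[0,0,0],255],[[1.2,3,0],[0,0,0],255],[[1.2,2.5,0],[0,0,0],255],[[1,1.5,0],[0,0,0],255],[[0,0,0],[0,0,0],255]]'; python3 -c "
from h import *;st();print(fix(91.2,20));scoop();c=grab('scene'); crop(c,'s16',270,40,470,240,3.5); c=grab('top'); crop(c,'t16',200,180,340,340,3.7)"
```

```text
clock: 22.8
position: [0.6207, 0.2581, 0.2232]
ee_rot: [0.683, 0.705, -0.136, -0.137]
ft_force: [-0.1, 0.5, -2.9]
grip_width: 0.156
t 22.8 pos [0.6207 0.2581 0.2232] z [-0.379 -0.005 -0.925] x [-0.03   1.     0.007] F [-0.1  0.5 -2.9] T [-0.02 -0.78  0.  ] g 0.156
 q [-0.01  0.87 -0.84  0.93  0.37  1.86  0.92]
[-0.3 -2.3 -0.5]
lip [0.5447 0.2563 0.1446] mid [0.566  0.257  0.1358] back [0.5873 0.2577 0.1271] lipdown deg -22.3 roll 0.3 yaw 1.7000000000000028
```

View pics/s16.png

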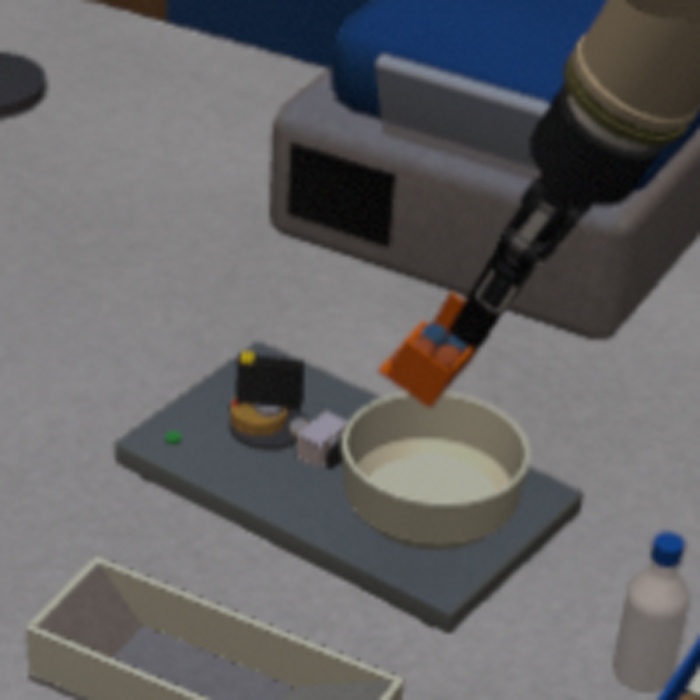

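View pics/t16.png

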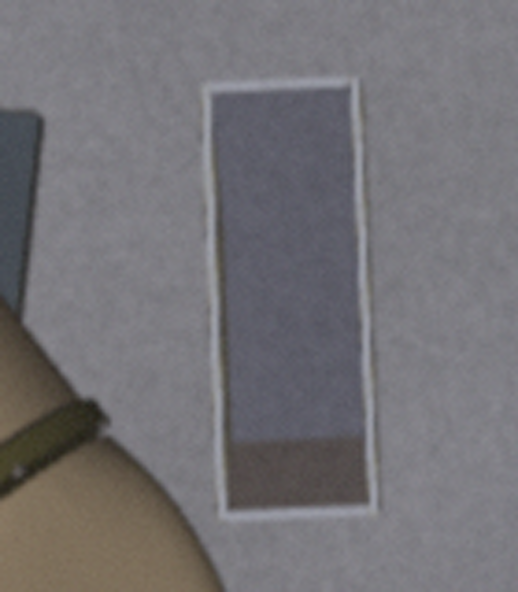

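```bash
python3 -m pendant '[[[0.8,-0.7,0],[0,-5,0],255],[[0.8,-0.7,0],[0,-6,0],255],[[0.8,-0.7,0],[0,-5,0],255],[[0,0,0],[0,0,0],255]]'; python3 -c "
from h import *;st();print(fix(91.2,0));scoop()"
```

```text
clock: 23.4
position: [0.6448, 0.2313, 0.2232]
ee_rot: [0.697, 0.715, -0.039, -0.034]
ft_force: [-0.9, -0.1, -3.6]
grip_width: 0.159
t 23.4 pos [0.6448 0.2313 0.2232] z [-0.103 -0.007 -0.995] x [-0.025  1.    -0.005] F [-0.9 -0.1 -3.6] T [-0.   -0.21  0.03] g 0.159
 q [ 0.11  0.7  -0.86  1.17  0.45  1.57  0.93]
[ 0.4 -5.9 -0.2]
lip [0.5941 0.2295 0.1263] mid [0.6169 0.2301 0.124 ] back [0.6398 0.2307 0.1216] lipdown deg -5.9 roll 0.4 yaw 1.4000000000000057
```

```bash
python3 -m pendant '[[[0,0.3,-0.3],[0,-6,0],255],[[-0.9,0.2,-0.5],[0,-5,0],255],[[-0.9,0,-0.5],[0,-5,0],255],[[-0.9,0,-0.4],[0,-5,0],255],[[-0.9,0,-0.4],[0,-5,0],255],[[-0.9,0,-0.4],[0,-5,0],255]]'; python3 -c "
from h import *;st();print(fix(91.2,-25));scoop();c=grab('scene'); crop(c,'s17',270,40,470,240,3.5)"
```

```text
clock: 24.15
position: [0.5974, 0.2339, 0.1956]
ee_rot: [0.686, 0.695, 0.149, 0.157]
ft_force: [0.5, 0.0, -1.2]
grip_width: 0.153
t 24.15 pos [0.5974 0.2339 0.1956] z [ 0.422 -0.008 -0.906] x [-0.01   1.    -0.014] F [ 0.5  0.  -1.2] T [0.02 0.69 0.  ] g 0.153
 q [ 0.23  0.28 -0.9   1.81  0.63  0.88  0.63]
[ 0.8 -0.   0.6]
lip [0.6036 0.2325 0.0864] mid [0.6245 0.2328 0.0961] back [0.6453 0.2332 0.1058] lipdown deg 25.0 roll 0.5 yaw 0.5999999999999943
```

View pics/s17.png

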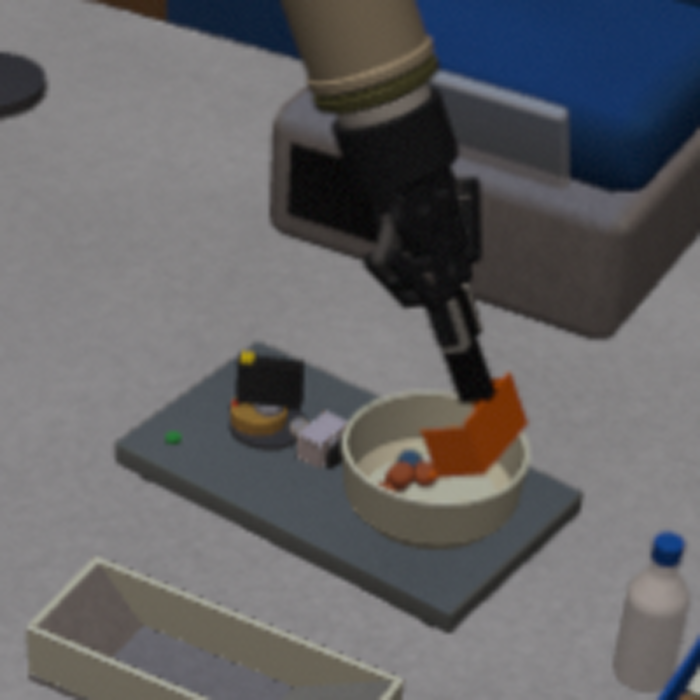

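```bash
python3 -m pendant '[[[-0.9,0,-0.1],[0,-5,0],255],[[-0.9,0,0],[0,-5,0],255],[[-0.8,0,0],[0,-5,0],255],[[0,0,0],[0,0,0],255],[[0,0,0],[0,0,0],255],[[0,0,0],[0,0,0],255]]'; python3 -c "
from h import *;st();print(fix(91.2,-40));scoop();c=grab('scene'); crop(c,'s18',270,40,470,240,3.5)"
```

```text
clock: 24.95
position: [0.5682, 0.2332, 0.1931]
ee_rot: [0.663, 0.667, 0.235, 0.247]
ft_force: [0.4, 0.2, -1.9]
grip_width: 0.155
t 24.95 pos [0.5682 0.2332 0.1931] z [ 0.641 -0.015 -0.767] x [ 0.001  1.    -0.019] F [ 0.4  0.2 -1.9] T [0.04 1.07 0.02] g 0.155
 q [ 0.16  0.1  -0.87  2.07  0.92  0.65  0.23]
[ 1.1 -0.1  1.3]
lip [0.6023 0.2312 0.0891] mid [0.6199 0.2315 0.1039] back [0.6376 0.2318 0.1186] lipdown deg 39.9 roll 1.1 yaw 0.0
```

View pics/s18.png

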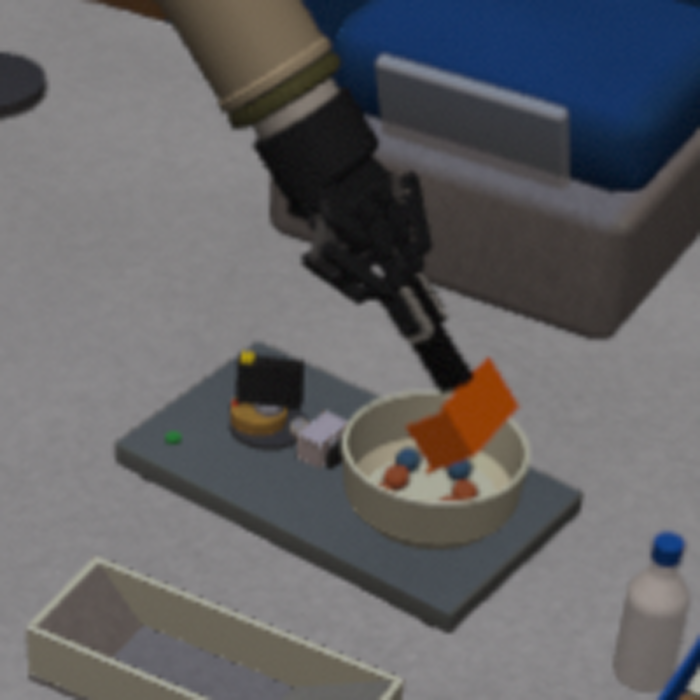

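```bash
python3 -m pendant '[[[0.5,0,3],[0,0,0],255],[[0.5,0,4],[0,5,0],255],[[0,0,3],[0,5,0],255],[[0,-2,0],[0,5,0],255],[[0,-4,0],[0,5,0],255],[[0,-4,0],[0,5,0],255],[[0,-4,0],[0,5,0],255],[[0,-4,0],[0,5,0],255],[[0,-4,0],[0,5,0],255],[[0,0,0],[0,0,0],255]]'; python3 -c "
from h import *;st();print(fix(91.2,0));scoop();c=grab('scene'); crop(c,'s19',270,40,470,240,3.5); c=grab('top');crop(c,'t19',100,190,320,370,3.6)"
```

```text
clock: 26.25
position: [0.5805, 0.0046, 0.2986]
ee_rot: [0.703, 0.711, -0.01, -0.012]
ft_force: [-0.8, -0.2, -1.8]
grip_width: 0.151
t 26.25 pos [0.5805 0.0046 0.2986] z [-0.031  0.002 -1.   ] x [-0.012  1.     0.002] F [-0.8 -0.2 -1.8] T [ 0.03 -0.1  -0.03] g 0.151
 q [ 0.49  0.31 -0.73  1.45  0.2   1.49  1.35]
[-0.1 -1.8  0.5]
lip [0.5369 0.0043 0.1983] mid [0.5599 0.0046 0.1976] back [0.5829 0.0049 0.1969] lipdown deg -1.8 roll -0.1 yaw 0.7000000000000028
```

View pics/s19.png

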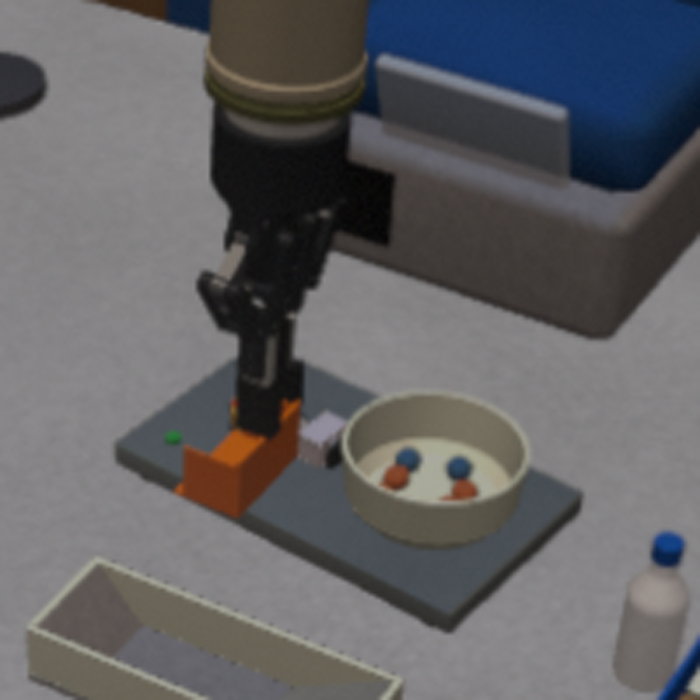

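View pics/t19.png

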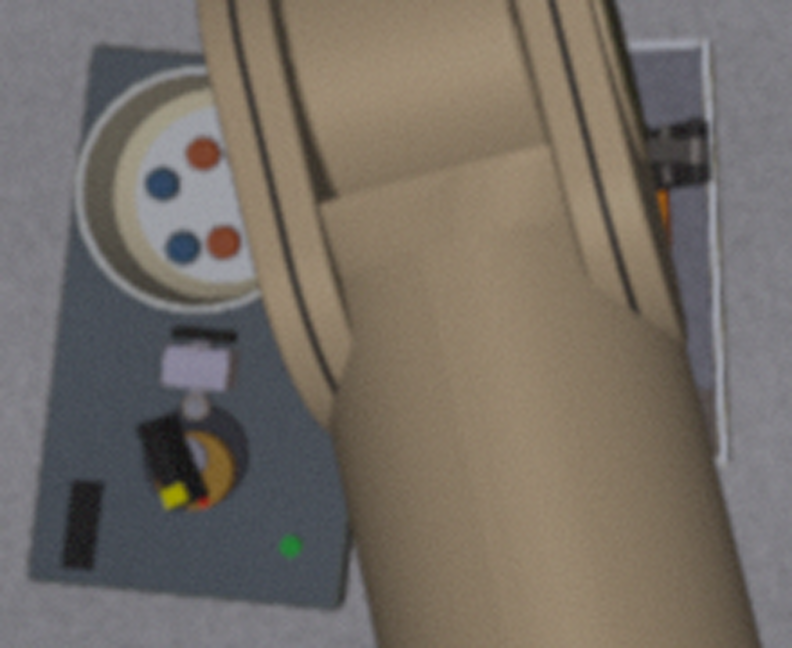

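```bash
python3 -m pendant '[[[-1,-4,0],[0,-1.8,0],255],[[-1.3,-4,0],[0,0,0],255],[[-1.5,-4,-1],[0,0,0],255],[[-1.5,-4,-1],[0,0,0],255],[[-1.5,-4,-1],[0,0,0],255],[[-1.5,-4,-1],[0,0,0],255],[[-1,-2.5,-1],[0,0,0],255],[[0,0,0],[0,0,0],255]]'; python3 -c "
from h import *;st();print(fix(90,0));scoop(); c=grab('top');crop(c,'t20',100,190,320,370,3.6)
W=c['W'];m=(c['hsv'][...,1]>90)&((c['hsv'][...,0]<12)|(abs(c['hsv'][...,0]-105)<12));m[:195]=0;m[290:]=0;m[:,:110]=0;m[:,200:]=0
n,l,s,ce=cv2.connectedComponentsWithStats(m.astype(np.uint8))
for i in range(1,n):
  if s[i,4]>8: q=atz(c,*ce[i],.046); print(s[i,4],q.round(4),np.hypot(q[0]-.594,q[1]-.237).round(4),np.nanmax(W[l==i][:,2]).round(3))
"
```

```text
clock: 27.35
position: [0.4854, -0.2506, 0.2512]
ee_rot: [0.693, 0.72, 0.007, 0.003]
ft_force: [0.2, 0.6, -3.2]
grip_width: 0.156
t 27.35 pos [ 0.4854 -0.2506  0.2512] z [ 0.014  0.005 -1.   ] x [-0.038  0.999  0.005] F [ 0.2  0.6 -3.2] T [ 0.06 -0.03 -0.  ] g 0.156
 q [ 0.91  0.2  -0.58  1.65  0.1   1.32  1.93]
[-0.3  0.8 -2.2]
lip [ 0.4463 -0.2516  0.1491] mid [ 0.4693 -0.2507  0.1494] back [ 0.4923 -0.2498  0.1497] lipdown deg 0.8 roll -0.3 yaw 2.200000000000003
54 [0.6161 0.2464 0.046 ] 0.024 0.058
53 [0.6152 0.223  0.046 ] 0.0254 0.058
39 [0.5992 0.2699 0.046 ] 0.0333 0.058
55 [0.5656 0.2353 0.046 ] 0.0285 0.057
55 [0.5662 0.2096 0.046 ] 0.0391 0.058
37 [0.5629 0.2582 0.046 ] 0.0376 0.059
```

View pics/t20.png

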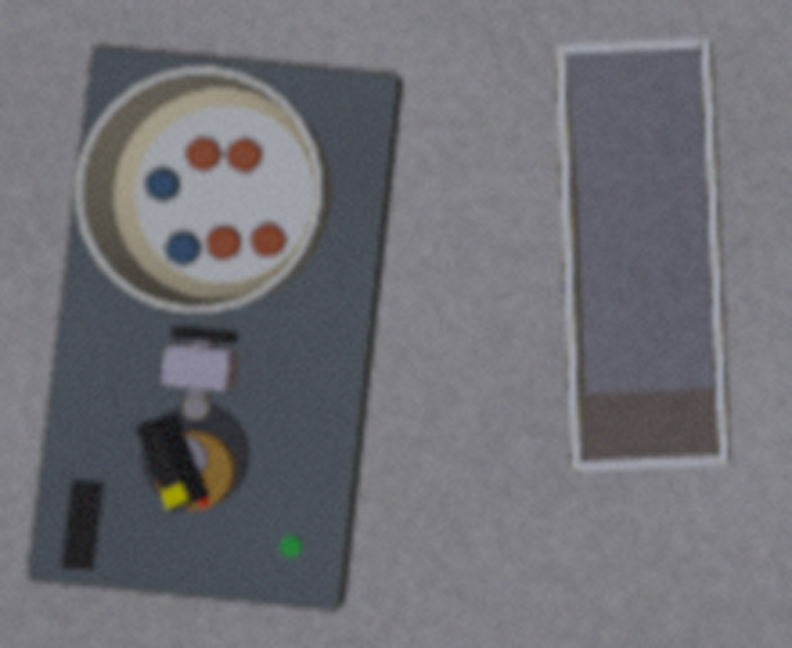

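```bash
python3 -m pendant '[[[0,-1.5,-4],[-0.3,0.8,-2],255],[[0,0,-4],[0,0,0],255],[[0,0,-3],[0,0,0],255],[[0,0,-1.5],[0,0,0],255],[[0,0,0],[0,0,0],255]]'; python3 -c "
from h import *;st();print(fix(90,0));scoop()"
```

```text
clock: 28.02
position: [0.4925, -0.2561, 0.1282]
ee_rot: [0.701, 0.713, 0.003, 0.004]
ft_force: [-0.2, -0.2, -0.7]
grip_width: 0.15
t 28.02 pos [ 0.4925 -0.2561  0.1282] z [ 0.01  -0.001 -1.   ] x [-0.017  1.    -0.001] F [-0.2 -0.2 -0.7] T [0.02 0.   0.03] g 0.15
 q [ 0.88  0.33 -0.56  1.77  0.19  1.08  1.84]
[ 0.1  0.6 -1. ]
lip [ 0.4531 -0.2569  0.0262] mid [ 0.4761 -0.2565  0.0264] back [ 0.4991 -0.2561  0.0267] lipdown deg 0.6 roll 0.1 yaw 1.0
```

```bash
python3 -m pendant '[[[-0.6,-0.5,-1],[0,0.6,0],255],[[0,0,-0.8],[0,0,0],255],[[0,0,-0.3],[0,0,0],255],[[0,0,0],[0,0,0],255]]'; python3 -c "
from h import *;st();print(fix(90,0));scoop()"
```

```text
clock: 28.52
position: [0.4879, -0.2617, 0.1088]
ee_rot: [0.701, 0.713, -0.0, 0.002]
ft_force: [-0.5, 0.3, -1.6]
grip_width: 0.155
t 28.52 pos [ 0.4879 -0.2617  0.1088] z [ 0.003 -0.003 -1.   ] x [-0.017  1.    -0.003] F [-0.5  0.3 -1.6] T [ 0.02 -0.   -0.04] g 0.155
 q [ 0.88  0.35 -0.55  1.79  0.21  1.05  1.84]
[ 0.2  0.2 -1. ]
lip [ 0.4477 -0.2628  0.0071] mid [ 0.4707 -0.2624  0.0072] back [ 0.4937 -0.262   0.0072] lipdown deg 0.2 roll 0.2 yaw 1.0
```

```bash
python3 -m pendant '[[[0,0,-0.3],[0,0,0],255],[[0,0,-0.15],[0,0,0],255],[[0,0,0],[0,0,0],255]]'; python3 -c "
from h import *;st();scoop()"; python3 -m pendant '[[[0,0,0],[0,0,0],200],[[0,0,0],[0,0,0],120],[[0,0,0],[0,0,0],40],[[0,0,0],[0,0,0],0],[[0,0,0],[0,0,0],0],[[0,0,2],[0,0,0],0],[[0,0,4],[0,0,0],0],[[0,0,5],[0,0,0],0],[[0,0,3],[0,0,0],0]]'; python3 -c "
from h import *;st();c=grab('scene'); crop(c,'s21',140,150,340,350,3)"
```

```text
clock: 28.9
position: [0.4886, -0.262, 0.1054]
ee_rot: [0.701, 0.713, 0.0, 0.003]
ft_force: [-0.3, -0.5, 0.1]
grip_width: 0.156
t 28.9 pos [ 0.4886 -0.262   0.1054] z [ 0.005 -0.004 -1.   ] x [-0.017  1.    -0.004] F [-0.3 -0.5  0.1] T [0.22 0.43 0.01] g 0.156
 q [ 0.88  0.35 -0.55  1.79  0.21  1.05  1.84]
lip [ 0.4486 -0.2632  0.0037] mid [ 0.4716 -0.2628  0.0038] back [ 0.4946 -0.2624  0.0039] lipdown deg 0.3 roll 0.2 yaw 1.0
clock: 30.02
position: [0.4871, -0.2611, 0.247]
ee_rot: [0.701, 0.713, -0.0, 0.001]
ft_force: [-0.0, -0.5, -0.1]
grip_width: 0.997
t 30.02 pos [ 0.4871 -0.2611  0.247 ] z [ 0.001 -0.002 -1.   ] x [-0.018  1.    -0.002] F [-0.  -0.5 -0.1] T [-0.01 -0.04  0.07] g 0.997
 q [ 0.91  0.22 -0.57  1.63  0.12  1.32  1.9 ]
```

View pics/s21.png

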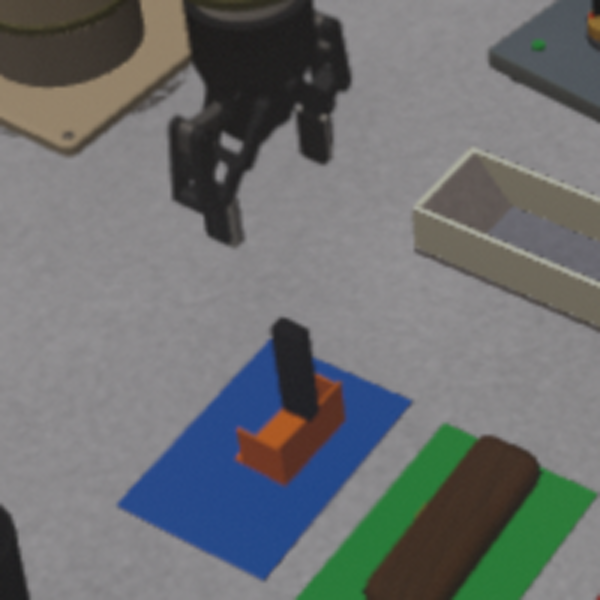

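```bash
python3 -m pendant '[[[0,3,1],[0,0,-10],0],[[0,4,0],[0,0,-10],0],[[0,4,0],[0,0,-10],0],[[0,4,0],[0,0,-10],0],[[0,4,0],[0,0,-10],0],[[0,4,0],[0,0,-10],0],[[0,4,0],[0,0,-10],0],[[0,4,0],[0,0,-10],0],[[0,4,0],[0,0,-10],0],[[0,4,0],[0,0,-10],0]]'; python3 -c "
from h import *;st();print(fix(-67.4))
c=grab('top'); W=c['W']; 
for n,b in dict(fol=(140,275,175,300)).items():
  P=W[b[1]:b[3],b[0]:b[2]].reshape(-1,3);P=P[P[:,2]>.035];print(n,P.max(0).round(3),P.min(0).round(3))"
```

```text
clock: 31.32
position: [0.4866, 0.1364, 0.2609]
ee_rot: [0.994, -0.109, -0.002, 0.004]
ft_force: [1.3, -0.5, 0.1]
grip_width: 1.002
t 31.32 pos [0.4866 0.1364 0.2609] z [-0.005 -0.008 -1.   ] x [ 0.976 -0.217 -0.003] F [ 1.3 -0.5  0.1] T [ 0.03 -0.03 -0.02] g 1.002
 q [ 0.38  0.13 -0.8   1.71  0.1   1.34 -0.66]
[  0.3  -0.5 -54.9]
fol [0.527 0.138 0.605] [0.496 0.09  0.355]
```

```bash
python3 -m pendant '[[[-0.8,3,0],[0,0,-10],0],[[-0.8,3,0],[0,0,-10],0],[[-0.8,2.5,0],[0,0,-10],0],[[-0.8,2,0],[0,0,-10],0],[[-0.8,1.5,-2],[0,0,-10],0],[[0,0,-3],[0,0,-4],0],[[0,0,-2],[0,0,0],0],[[0,0,0],[0,0,0],0]]'; python3 -c "
from h import *;st();print(fix(-67.4))
c=grab('scene'); crop(c,'s22',250,40,450,240,3.5);W=c['W']
m=(abs(W[...,0]-.495)<.03)&(abs(W[...,1]-.249)<.03)&(W[...,2]>.035)&(W[...,2]<.12);print(np.percentile(W[m],[2,50,98],axis=0).round(3))"
```

```text
clock: 32.38
position: [0.4431, 0.2672, 0.1883]
ee_rot: [0.828, -0.56, -0.003, 0.001]
ft_force: [-0.2, 0.1, -0.2]
grip_width: 1.006
t 32.38 pos [0.4431 0.2672 0.1883] z [-0.007  0.002 -1.   ] x [ 0.372 -0.928 -0.004] F [-0.2  0.1 -0.2] T [ 0.03 -0.03  0.01] g 1.006
 q [ 0.09  0.23 -0.8   1.78  0.17  1.21 -1.95]
[-0.1 -0.4  0.8]
[[0.466 0.225 0.035]
 [0.493 0.24  0.052]
 [0.521 0.266 0.088]]
```

View pics/s22.png

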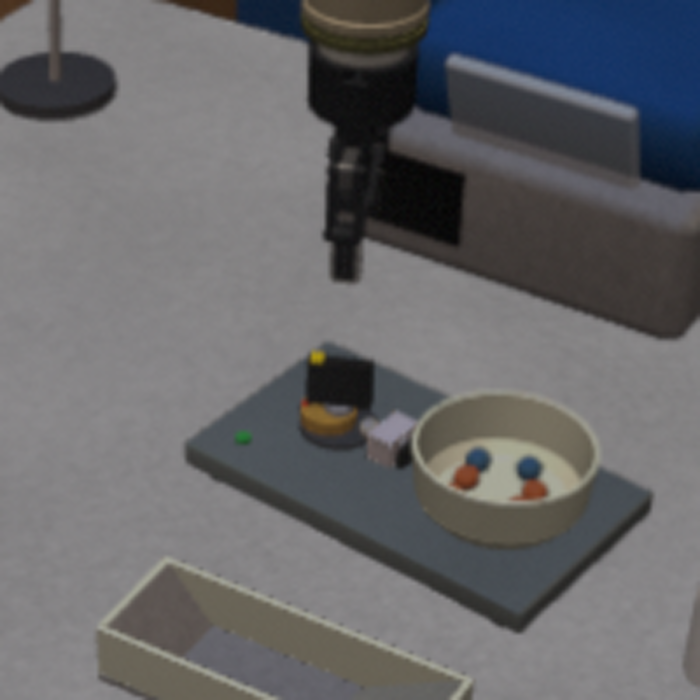

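```bash
python3 -m pendant '[[[0.2,-1.2,-3],[-0.1,-0.4,0.8],0],[[0,0,-3],[0,0,0],0],[[0,0,-2],[0,0,0],0],[[0,0,0],[0,0,0],0]]'; python3 -c "
from h import *;st();print(fix(-67.4))"
```

```text
clock: 32.92
position: [0.4487, 0.2557, 0.112]
ee_rot: [0.832, -0.554, 0.002, -0.004]
ft_force: [0.1, -0.8, 0.1]
grip_width: 1.006
t 32.92 pos [0.4487 0.2557 0.112 ] z [ 0.008  0.003 -1.   ] x [ 0.385 -0.923  0.   ] F [ 0.1 -0.8  0.1] T [ 0.    0.02 -0.  ] g 1.006
 q [ 0.07  0.31 -0.77  1.88  0.25  1.05 -1.97]
[-0.2  0.5 -0.1]
```

```bash
python3 -m pendant '[[[-0.3,0,-1.8],[-0.2,0.5,0],0],[[-0.1,0,-1],[0,0,0],0],[[0,0,-0.3],[0,0,0],0],[[0,0,0],[0,0,0],0]]'; python3 -c "
from h import *;st();print(fix(-67.4));c=grab('scene'); crop(c,'s23',280,90,430,220,4.5)"
```

```text
clock: 33.42
position: [0.446, 0.2565, 0.082]
ee_rot: [0.832, -0.554, 0.001, -0.001]
ft_force: [-0.7, 0.3, 0.5]
grip_width: 1.002
t 33.42 pos [0.446  0.2565 0.082 ] z [ 0.002  0.001 -1.   ] x [ 0.385 -0.923 -0.   ] F [-0.7  0.3  0.5] T [0.02 0.   0.02] g 1.002
 q [ 0.05  0.35 -0.76  1.9   0.29  1.   -2.01]
[-0.1  0.1 -0.1]
```

View pics/s23.png

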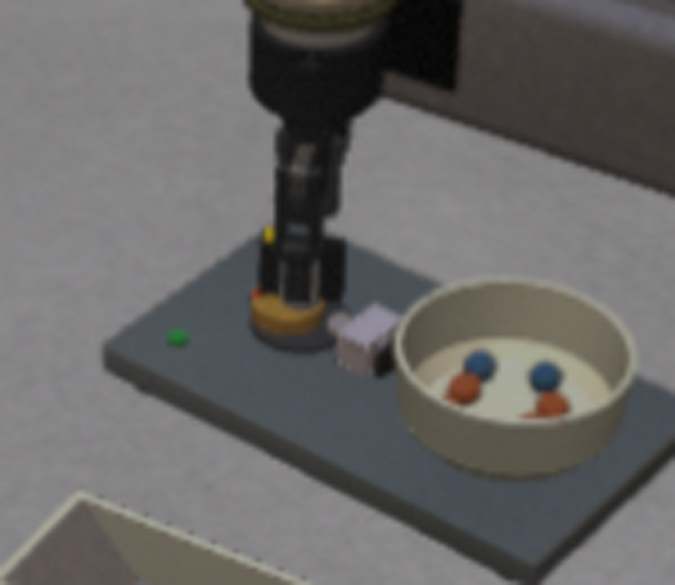

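```bash
python3 -m pendant '[[[-0.05,-0.1,0],[0,0,0],60],[[0,0,0],[0,0,0],130],[[0,0,0],[0,0,0],180],[[0,0,0],[0,0,0],220],[[0,0,0],[0,0,0],255],[[0,0,0],[0,0,0],255]]' 40; python3 -c "
from h import *;st()"; python3 -m pendant '[[[0,0,0],[0,0,8],255],[[0,0,0],[0,0,8],255],[[0,0,0],[0,0,8],255],[[0,0,0],[0,0,0],255]]'; python3 -c "
from h import *;st()"
```

```text
clock: 34.22
position: [0.4461, 0.2555, 0.0831]
ee_rot: [0.832, -0.555, 0.001, -0.002]
ft_force: [-0.1, -0.8, 1.1]
grip_width: 0.128
t 34.23 pos [0.4461 0.2555 0.0831] z [ 0.004  0.001 -1.   ] x [ 0.385 -0.923  0.   ] F [-0.1 -0.8  1.1] T [-0.    0.06 -0.05] g 0.128
 q [ 0.06  0.35 -0.76  1.9   0.29  1.   -2.  ]
clock: 34.72
position: [0.4452, 0.2569, 0.0831]
ee_rot: [0.931, -0.364, 0.0, -0.002]
ft_force: [-0.7, -0.9, 1.7]
grip_width: 0.136
t 34.73 pos [0.4452 0.2569 0.0831] z [ 0.002  0.004 -1.   ] x [ 0.735 -0.678 -0.001] F [-0.7 -0.9  1.7] T [-0.24 -0.02  0.02] g 0.136
 q [ 0.12  0.37 -0.84  1.9   0.32  1.01 -1.6 ]
```

```bash
python3 -m pendant '[[[0,-0.1,0],[0,0,8],255],[[0,0,0],[0,0,8],255],[[0,0,0],[0,0,8],255],[[0,0,0],[0,0,8],255],[[0,0,0],[0,0,8],255],[[0,0,0],[0,0,0],255]]'; python3 -c "
from h import *;st()"
```

```text
clock: 35.48
position: [0.4429, 0.2578, 0.0831]
ee_rot: [1.0, -0.023, -0.003, -0.002]
ft_force: [-1.6, 0.0, 2.8]
grip_width: 0.133
t 35.48 pos [0.4429 0.2578 0.0831] z [-0.005  0.005 -1.   ] x [ 0.999 -0.046 -0.005] F [-1.6  0.   2.8] T [-0.18 -0.02  0.07] g 0.133
 q [ 0.22  0.42 -0.97  1.9   0.39  1.03 -0.96]
```

```bash
python3 -m pendant '[[[0.2,-0.25,0],[0,0,8],255],[[0,0,0],[0,0,8],255],[[0,0,0],[0,0,8],255],[[0.1,-0.1,0],[0,0,8],255],[[0,0,0],[0,0,8],255],[[0,0,0],[0,0,0],255]]'; python3 -c "
from h import *;st()"
```

```text
clock: 36.22
position: [0.4405, 0.2572, 0.0831]
ee_rot: [0.949, 0.316, -0.007, -0.001]
ft_force: [-2.4, -1.2, 3.7]
grip_width: 0.133
t 36.23 pos [0.4405 0.2572 0.0831] z [-0.015 -0.002 -1.   ] x [ 0.8    0.6   -0.013] F [-2.4 -1.2  3.7] T [-0.03 -0.24  0.06] g 0.133
 q [ 0.31  0.49 -1.1   1.89  0.49  1.08 -0.34]
```

```bash
python3 -m pendant '[[[0.4,-0.2,0],[0,-0.8,7],255],[[0.2,0,0],[0,0,8],255],[[0.1,0,0],[0,0,8],255],[[0.1,0,0],[0,0,8],255],[[0,0,0],[0,0,0],255]]'; python3 -c "
from h import *;st()
c=grab('scene'); crop(c,'s24',280,90,430,220,4.5)"
```

```text
clock: 36.85
position: [0.4392, 0.2558, 0.0831]
ee_rot: [0.832, 0.555, -0.009, 0.002]
ft_force: [-1.1, -1.6, 3.4]
grip_width: 0.131
t 36.85 pos [0.4392 0.2558 0.0831] z [-0.013 -0.014 -1.   ] x [ 0.384  0.923 -0.018] F [-1.1 -1.6  3.4] T [ 0.3  -0.14  0.15] g 0.131
 q [ 0.37  0.56 -1.2   1.89  0.58  1.13  0.12]
```

View pics/s24.png

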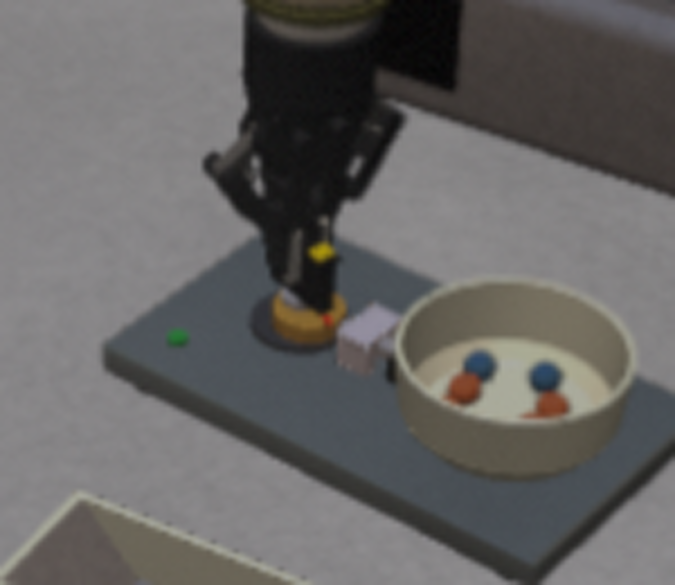

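```bash
python3 -m pendant '[[[0.3,0,0],[0.8,-0.7,6],255],[[0.1,0,0],[0,0,6],255],[[0.1,0,0],[0,0,4],255],[[0,0,0],[0,0,0],255]]'; python3 -c "
from h import *;st();print(fix(83))
c=grab('scene'); crop(c,'s25',280,90,430,220,4.5)"
```

```text
clock: 37.4
position: [0.4389, 0.2547, 0.0831]
ee_rot: [0.751, 0.66, -0.006, 0.001]
ft_force: [-1.0, -0.7, 3.4]
grip_width: 0.13
t 37.4 pos [0.4389 0.2547 0.0831] z [-0.008 -0.009 -1.   ] x [ 0.129  0.992 -0.01 ] F [-1.  -0.7  3.4] T [ 0.24 -0.06  0.15] g 0.13
 q [ 0.41  0.59 -1.26  1.89  0.62  1.14  0.36]
[ 0.5 -0.5  0.4]
```

View pics/s25.png

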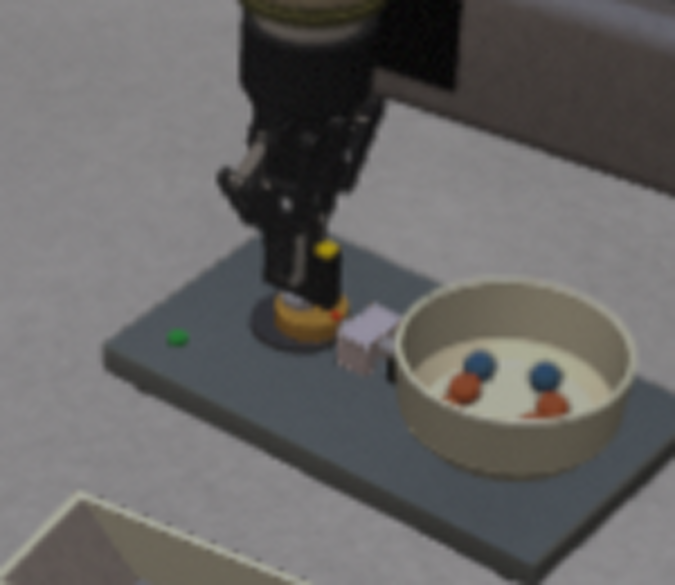

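```bash
python3 -m pendant '[[[0,0,0],[0.4,-0.4,0.4],255],[[0,0,0],[0,0,0],255],[[0,0,0],[0,0,0],180],[[0,0,0],[0,0,0],100],[[0,0,0],[0,0,0],40],[[0,0,0],[0,0,0],0],[[0,0,0],[0,0,0],0],[[0,0,2],[0,0,0],0],[[0,0,4],[0,0,0],0],[[0,0,5],[0,0,0],0],[[0,-5,3],[0,0,0],0],[[0,-5,0],[0,0,0],0]]';  python3 -m pendant '[[[0,-5,0],[0,0,0],0],[[0,-5,0],[0,0,0],0],[[0,-5,0],[0,0,0],0],[[0,0,0],[0,0,0],0]]'; python3 - <<'E'
from h import *
st()
c=grab("top","t26"); W=c["W"];H=c["hsv"];u,v=np.meshgrid(np.arange(640),np.arange(480))
t=(u>130)&(u<172)&(v>293)&(v<340)&(W[...,2]>.085)&(W[...,2]<.1); print("bar",rect(W[t]))
y=t&(abs(H[...,0]-27)<7)&(H[...,1]>150); print("yellow",W[y].mean(0).round(4), "bar",W[t].mean(0).round(4))
d=W[y].mean(0)-W[t].mean(0); print("cam rad est",np.arctan2(d[1],d[0])-np.radians(173)+2*np.pi)
crop(c,"t26c",100,190,320,370,3.6)
g=(u>340)&(u<470)&(v>180)&(v<260)&(W[...,2]>.025)&(W[...,2]<.06);print("case",rect(W[g]),np.median(W[g][:,2]))
o=(u>350)&(u<470)&(v>255)&(v<340)&(H[...,0]<20)&(H[...,1]>150);print("scoop",rect(W[o]),o.sum())
s=grab("scene","s26")
E
```

```text
clock: 38.95
position: [0.4374, 0.1607, 0.2303]
ee_rot: [0.75, 0.661, 0.0, -0.001]
ft_force: [0.5, -0.7, -0.7]
grip_width: 0.997
clock: 39.45
position: [0.4375, 0.0041, 0.2335]
ee_rot: [0.752, 0.659, -0.001, 0.002]
ft_force: [-0.3, 0.8, -0.6]
grip_width: 0.997
t 39.45 pos [0.4375 0.0041 0.2335] z [ 0.002 -0.005 -1.   ] x [ 0.131  0.991 -0.004] F [-0.3  0.8 -0.6] T [ 0.12  0.04 -0.04] g 0.997
 q [ 1.32 -0.09 -1.34  1.9  -0.09  1.26  1.45]
bar ((445.0137023925781, 255.66229248046875), (14.259258270263672, 49.600669860839844), 83.89257049560547)
yellow [0.4623 0.2521 0.0925] bar [0.4456 0.2546 0.0918]
cam rad est 3.1136682128458717
case ((631.8477172851562, -276.6678466796875), (53.17365264892578, 159.99803161621094), 2.972574234008789) 0.037631823231739636
scoop ((476.2451171875, -260.39794921875), (42.741844177246094, 71.6760482788086), 1.3393864631652832) 513
```

View pics/t26.png

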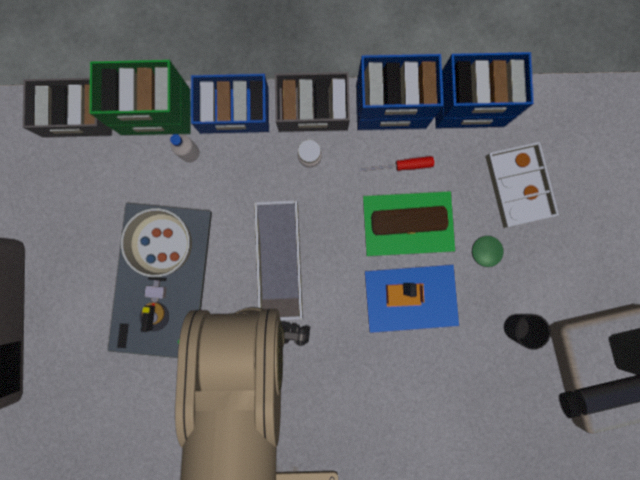

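View pics/t26c.png

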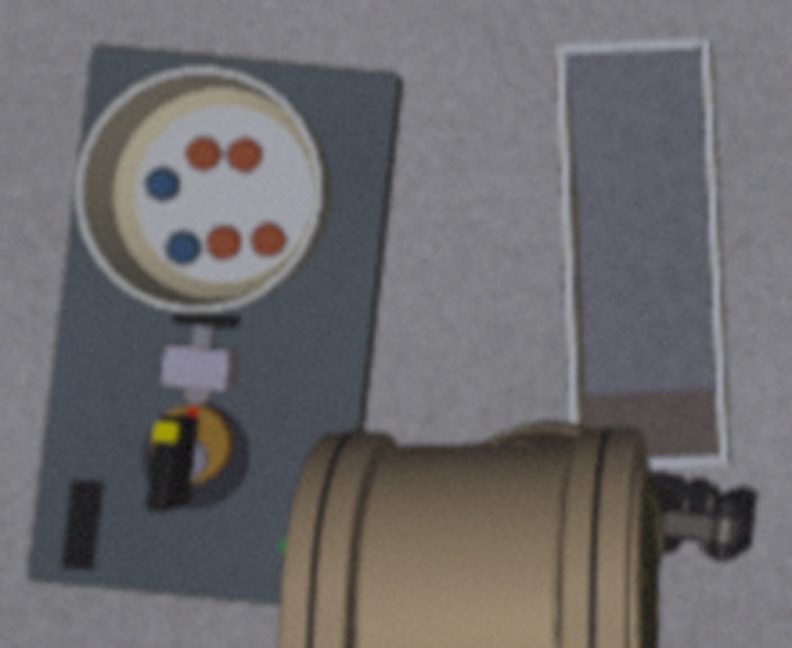

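View pics/s26.png

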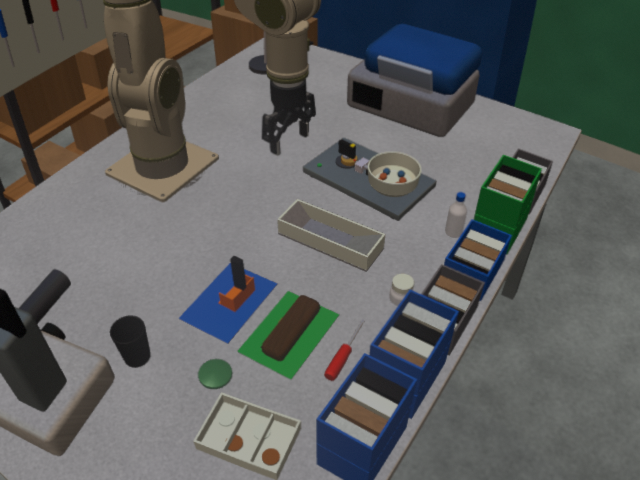

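```bash
python3 -m pendant '[[[0,0,0],[0,0,0],0],[[0,0,0],[0,0,0],0]]'; python3 -c "
from workcell import manip; print(manip.hand_in())"
```

```text
clock: 39.8
position: [0.4379, 0.0117, 0.2337]
ee_rot: [0.748, 0.664, -0.0, 0.002]
ft_force: [0.8, 0.9, 0.3]
grip_width: 1.003
the job is handed in; nothing more can be done
None
```

The job is done and handed in at about 40 s on the robot's clock. I put the case on the green mat, carried all six balls present to the bowl in one scoop load, stood the scoop on the blue mat, and turned the cam to its high point.

The last checks, made from the camera pictures:
- **Case:** it lies flat, about 5 mm from the green mat's centre.
- **Balls:** all six are on the bowl floor, within 40 mm of its centre, and the bin is empty.
- **Scoop:** it stands upright with its pan's centre at about (0.472, -0.262) m. The blue mat's centre is (0.468, -0.279) m, so it is well inside the limits.
- **Cam:** it reads about 3.11 rad, and the follower's shoe has visibly moved in towards the bowl. I could not read the follower's travel directly.
- **Bystanders:** by eye they had not moved in the final pictures; I did not measure them.
- **Robot:** the gripper was open and clear of everything.

One thing went wrong on the way. My first grip on the case sat too high and pushed it about 1 cm along the bin, so I opened the jaws and gripped it again lower.

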